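File two specimen mounts by size and shut the case

ROBOT

A 6-joint arm with a two-finger parallel gripper is mounted at the origin on the work surface. World frame = base frame: x ahead of the robot, y to its left, z up, the work surface at z = 0. Lengths are in m, angles in rad, forces in N, time in s.
With the tool pointing down it reaches from about 0.25 to 0.725 m from the base axis. Payload 4 kg.
Tool frame: the origin (TCP) lies midway between the tips of the shut fingers; the grasp point (between the pads) lies grip_depth behind it (grip_depth is the distance from the TCP to the grasp point, in m); z points along the fingers, y is the direction in which the jaws open and shut (so a half turn about z gives the same grasp; the last joint's range is limited). The gripper opens to 85 mm and grips with 20 to 120 N. Pads are 22 mm wide; open, the fingers measure 114 mm over their backs; the gripper's body (76 mm by 85 mm) begins 54 mm behind the grasp point. The pads swing forward as they close: fully open they stand 13 mm farther back than shut.
Start: joints at [1.203, 0.241, 0.005, 1.335, 0, 1.571], TCP at [0.18, 0.467, 0.231] pointing down, gripper open.
Joint ranges: [-2.72, 2.72], [-1.05, 1.87], [-1.09, 1.28], [-1.99, 2.15], [-1.42, 1.44], [-3.14, 3.14]. Speed limits (rad/s): [2.79, 2.79, 3.14, 3.14, 3.14, 3.14].

INTERFACE

Orientations are given as a 3x3 rotation matrix whose columns are the frame's x, y, z axes.
In Python, from cell import sense, get_image, get_calibration, job_done, silhouettes, grip_depth gives the robot as it stands. The module is installed in compiled form; this text tells all that it offers.
- The arm moves only by the shell command python3 -m creep 'ROWS' [OPENING] [FORCE]. ROWS is JSON, a list of rows, each an object of numbers: "dx", "dy", "dz": the shift along the tool's x, y, z in mm; "ax", "ay", "az": the turn, a rotation vector about the tool's x, y, z in rad. In form: [{"dx": .., "dy": .., "dz": .., "ax": .., "ay": .., "az": ..}, ...]. A call has 1 to 5 rows; each row shifts and turns the commanded pose from where the row before left it, along the tool's axes as they then stand; what a row does not reach is not made up. A row lasts 1/10 s, in which the tool goes at most 50 mm and 8.59 degrees, less where a joint would pass 70% of its speed; a pose out of reach is approached as far as the arm can. A call is refused whole if a number of a shift passes 50 or a number of a turn 0.15, either way. A call with a gripper value outside its range is refused whole. OPENING is the finger opening in mm, from 0 to 85.4, set as the call begins (- or left out, the last holds). The fingers move at their own pace and stop on an object; FORCE is the grip in N (left out, the last holds). Time passes only in rows, so rows that do not move let the fingers close. It gives the time, the measured TCP pose, the force and the opening at its end, in the units of the state.
- sense(): the state, without advancing time (a new reading comes with each control period).
- get_image(name): name is "scene" or "top" or "wrist"; returns the picture (400x640x3 uint8, red, green, blue); there is no depth.
- get_calibration(name): a dict with "fx", "fy", "cx", "cy" (pixels), "cam_to_world" (4x4, takes a point from camera to world coordinates); the wrist camera has in their place "tool_from_camera" (4x4, takes a point from camera to tool coordinates, whose origin is the TCP and whose axes are the flange's). Camera axes: x right, y up, looking along -z (the intrinsics and any distortion apply to the point x, -y, -z); pixel columns grow to the right and rows downward; lengths in m; the calibration is good to about 2 mm. A picture is of the moment at which its call begins: read the wrist's pose just before it. get_calibration takes no time and is no camera call.
- job_done(): hands the job in, once; it reports no verdict.
Trained networks look in the newest picture that a camera, given by its name, has taken for a name from the list of things; names that differ only in an ending like _2 or _b are one class to them, and where a whole thing is asked for, a point or a joint stands for the part that bears it (a point fixed in the world has none). Each returns a list of dicts, best first, with "score" (0 to 1); they miss things now and then, are a little off and sometimes report something else, mostly with a low value. They report only what shows in the picture. A call takes as long as a camera call. They do not tell look-alikes from the thing itself.
- silhouettes(camera, thing): "pixels" (400x640 bool, what is visible of it) and "centre" ([column, row] in pixels, amid what is visible of it).
The state is a dict: "clock": time; "qpos": joint angles; "dq": joint speeds; "effort": joint torques, N m; "ee_pos": TCP position; "ee_rot": TCP orientation; "wrist_force": force on the tool from outside, world axes, zero at the start; "ft_torque": the same for the moment, N m; "opening": finger opening in m.
Only numpy, scipy, OpenCV 4.12 (cv2) and the standard library are available. Lean on these libraries where they do the work, as an engineer would, in place of code of your own. Each camera call takes 0.05 s, during which the arm holds its last target. There are 200 camera calls.

TASK

Put the two black specimen mounts from the pale grey mat away in the specimen case, each standing polished face up on the floor of the row for its size: the larger (40 mm) in the free place of the orange-ribbed row, the smaller (30 mm) in the free place of the green-ribbed row. When both are in, swing the case's lid down fully shut without slamming it. Leave the mounts already filed standing in their rows and the other things on the bench where they are.

Things in the scene. Friction and masses are not known exactly. Their poses are not given: they have to be found in the camera images.
- case: white open-topped case fixed to the bench, 174 (x) x 260 (y) x 42 mm high, walls and floor 5 mm; lid hinged on top of its far (+x) long wall. Origin: centre of the underside; x points from front wall to hinge wall, y along the rows. Two row strips lie side by side on its floor, centred 34 mm either side of the middle; which is in front varies
- row_large: row for the 40 mm mounts: grey strip, 246 mm long (y), two ORANGE ribs 4 mm thick, 44 mm apart inside. Origin: centre of its underside, 5 mm above the bench; its floor is 4 mm and its rib tops 10 mm above the origin. Three places, at about y = -70, 0, +70 mm, x = 0; two are taken
- row_small: row strip for the 30 mm mounts: same as the other but with two GREEN ribs, 34 mm apart inside
- large_gap: flat yellow dot, 16 mm, printed on the floor of the orange row at its free place (its centre, at floor height: where the underside of a filed mount goes)
- small_gap: flat yellow dot, 16 mm, printed on the floor of the green row at its free place (as above)
- lid (a joint): lid angle, rad: 0 shut flat on the rim, about 1.8 open, leaning a little away from the robot; stop at 2.0. Clear pane in a blue frame, 260 mm wide, 186 from hinge to free edge (shut, it overhangs the front wall by 12), 8 thick, no knob. The hinge is stiff: the lid stays where it is left; 2 to 3 N at its free edge moves it
- lid_hinge (a point): middle of the hinge line, top of the case's far wall (42 mm above the bench), on the underside of the shut lid
- lid_edge (a point): middle of the lid's free edge, mid-thickness; moves with the lid
- large_mount: black round specimen mount, a plain upright cylinder 40 mm in diameter and 25 mm tall with a bright rectangle of polished steel in its top face; it stands on the pale grey mat. Origin: centre of its underside
- small_mount: black round specimen mount, a plain upright cylinder 30 mm in diameter and 25 mm tall with a bright rectangle of polished steel in its top face; it stands on the pale grey mat. Origin: centre of its underside
- mat: flat pale grey drying mat, 150 x 210 x 3 mm, fixed to the bench; origin: centre of its underside
- large_filed1: mount like the others, 40 mm, already filed in its row; origin: centre of its underside
- large_filed2: mount like the others, 40 mm, already filed in its row; origin: centre of its underside
- small_filed1: mount like the others, 30 mm, already filed in its row; origin: centre of its underside
- small_filed2: mount like the others, 30 mm, already filed in its row; origin: centre of its underside
- beaker: bystander: clear glass beaker, 68 mm wide at the rim, 95 tall; origin: centre of its underside
- bottle: bystander: white bottle, red cap, 60 mm diameter, 150 tall; origin: centre of its underside
- jar: bystander: white jar, blue cap, 56 mm diameter, 45 tall; origin: centre of its underside
- mouse: bystander: black computer mouse, 105 x 62 x 30 mm; origin: centre of its underside
Mind the look-alikes: they are no part of the job. What is shaped like the small_filed2 but purple or red is not meant.

How it is judged:
On the way, in this order (a step that is already met when the one before it is completed fails the run):
1. with the lid still open, both mounts stand in their own rows, let go (x of large_mount in the frame of row_large between -0.005 and 0.005 m and y of large_mount in the frame of row_large between -0.11 and 0.11 m and z of large_mount in the frame of row_large between 0.001 and 0.007 m and angle between each of large_mount, small_mount's own z axis and vertical below 0.12 rad and x of small_mount in the frame of row_small between -0.005 and 0.005 m and y of small_mount in the frame of row_small between -0.11 and 0.11 m and z of small_mount in the frame of row_small between 0.001 and 0.007 m and linear speed of each of large_mount, small_mount below 0.02 m/s and contact force between each of large_mount, small_mount and the fingers below 0.2 N and value of joint lid above 1 rad), for 0.2 s.
2. the lid is fully shut (value of joint lid below 0.04 rad), for 0.2 s.
At the end, for the whole second after the job is handed in: 40 mm mount in the orange row, 30 mm mount in the green row, released, at rest; they and the four filed mounts each within 5 mm of their row's centre line, 110 mm of its middle and 3 mm of its floor height, face up within 0.12 rad. Lid shut within 0.04 rad, at rest (x of large_mount in the frame of row_large between -0.005 and 0.005 m and y of large_mount in the frame of row_large between -0.11 and 0.11 m and z of large_mount in the frame of row_large between 0.001 and 0.007 m and angle between each of large_mount, small_mount, large_filed1, large_filed2, small_filed1, small_filed2's own z axis and vertical below 0.12 rad and x of small_mount in the frame of row_small between -0.005 and 0.005 m and y of small_mount in the frame of row_small between -0.11 and 0.11 m and z of small_mount in the frame of row_small between 0.001 and 0.007 m and linear speed of each of large_mount, small_mount below 0.02 m/s and contact force between each of large_mount, small_mount and the fingers below 0.2 N and x of large_filed1 in the frame of row_large between -0.005 and 0.005 m and y of large_filed1 in the frame of row_large between -0.11 and 0.11 m and z of large_filed1 in the frame of row_large between 0.001 and 0.007 m and x of large_filed2 in the frame of row_large between -0.005 and 0.005 m and y of large_filed2 in the frame of row_large between -0.11 and 0.11 m and z of large_filed2 in the frame of row_large between 0.001 and 0.007 m and x of small_filed1 in the frame of row_small between -0.005 and 0.005 m and y of small_filed1 in the frame of row_small between -0.11 and 0.11 m and z of small_filed1 in the frame of row_small between 0.001 and 0.007 m and x of small_filed2 in the frame of row_small between -0.005 and 0.005 m and y of small_filed2 in the frame of row_small between -0.11 and 0.11 m and z of small_filed2 in the frame of row_small between 0.001 and 0.007 m and value of joint lid below 0.04 rad and velocity of joint lid between -0.05 and 0.05 rad/s); the robot touches nothing.
It fails at once if the lid is slammed (swings shut faster than 4 rad/s) (velocity of joint lid below -4 rad/s).
It fails at once if the beaker, bottle, jar or mouse is moved by more than 40 mm (distance of any of beaker, bottle, jar, mouse from where it was at the start of the episode above 0.04 m).
It also fails if it takes over 72 s, if anything falls off the work surface, if the arm or the gripper's body presses on something with over 40 N, if the wrist force passes 120 N, or if a joint passes its speed limit or range.

## Working session

There is one attempt and no reset: what is moved stays moved. The work goes in short steps, Python scripts to look and compute and a shell command to move; the robot and the scene stay as the last step left them, time stands still between calls to the robot, and variables do not carry over. Pictures are saved under pics/ and viewed, about 8 in all and at most 12, crops included, and the job is handed in when it is done.

```bash
mkdir -p pics
python3 - <<'E'
from cell import *
import cv2,numpy as np
s=sense();print({k:np.round(v,3).tolist() for k,v in s.items()},grip_depth)
a=get_image("scene");b=get_image("top")
for n in("scene","top","wrist"):print(n,{k:np.round(v,4).tolist() if not isinstance(v,str) else v for k,v in get_calibration(n).items()})
cv2.imwrite("pics/a.png",a[:,:,::-1]);cv2.imwrite("pics/b.png",b[:,:,::-1])
E
```

```text
{'clock': 0.0, 'qpos': [1.203, 0.241, 0.004, 1.335, 0.0, 1.571], 'dq': [0.0, 0.001, 0.0, 0.0, 0.0, -0.0], 'effort': [0.002, -37.232, 25.241, 0.017, 0.0, 0.0], 'ee_pos': [0.18, 0.466, 0.23], 'ee_rot': [[-0.933, 0.36, -0.001], [0.36, 0.933, -0.002], [0.0, -0.002, -1.0]], 'wrist_force': [-0.532, -0.323, 0.98], 'ft_torque': [-0.004, 0.015, 0.013], 'opening': 0.085} 0.0187
scene {'fx': 428.0669, 'fy': 428.0669, 'cx': 316.3352, 'cy': 193.3947, 'cam_to_world': [[0.8219, -0.3765, 0.4275, 1.0294], [0.5695, 0.5253, -0.6323, -0.7465], [0.0135, 0.7631, 0.6461, 0.8535], [0.0, 0.0, 0.0, 1.0]]}
top {'fx': 511.4591, 'fy': 511.4591, 'cx': 324.704, 'cy': 202.8765, 'cam_to_world': [[-0.0109, 0.9944, -0.1056, 0.3637], [-0.9999, -0.0097, 0.0118, 0.0338], [0.0107, 0.1057, 0.9943, 1.4202], [0.0, 0.0, 0.0, 1.0]]}
wrist {'fx': 283.226, 'fy': 283.226, 'cx': 314.6491, 'cy': 193.6227, 'tool_from_camera': [[0.0013, 0.9485, 0.3168, 0.0814], [1.0, -0.0015, 0.0003, 0.0013], [0.0007, 0.3168, -0.9485, -0.1423], [0.0, 0.0, 0.0, 1.0]]}
```

View pics/a.png

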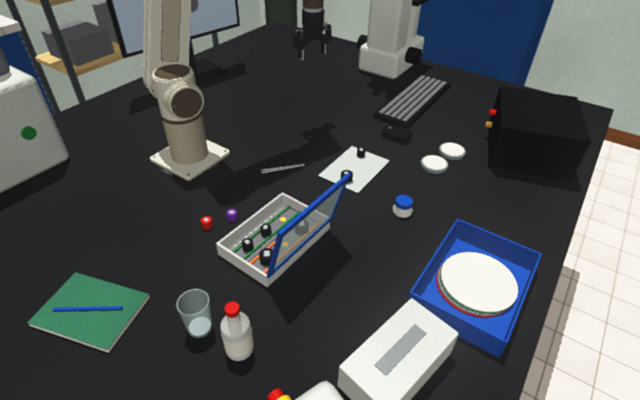

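View pics/b.png

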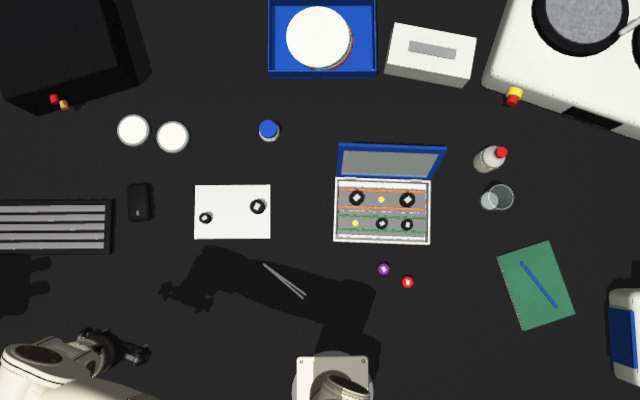

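Top view: the mounts on the mat are at (205,218), the small one, and (258,207), the large one. The filed mounts are at (357,198), (408,200) in orange and (382,223), (407,224) in green. Free dots are at (381,199) orange and (355,223) green. The look-alikes, purple (384,269) and red (407,282), stand outside the case. I choose the two on the mat.

```bash
cat > h.py <<'E'
import numpy as np,cv2
from cell import *
def pose(cam):
    c=get_calibration(cam)
    if cam!="wrist": return c,np.array(c["cam_to_world"])
    s=sense();T=np.eye(4);T[:3,:3]=s["ee_rot"];T[:3,3]=s["ee_pos"]
    return c,T@np.array(c["tool_from_camera"])
def ray(cp,uv):
    c,T=cp
    d=T[:3,:3]@np.array([(uv[0]-c["cx"])/c["fx"],-(uv[1]-c["cy"])/c["fy"],-1]);return T[:3,3],d/np.linalg.norm(d)
def atz(cp,uv,z):
    o,d=ray(cp,uv);return o+d*(z-o[2])/d[2]
def tri(rs):
    A=sum(np.eye(3)-np.outer(d,d) for o,d in rs);b=sum((np.eye(3)-np.outer(d,d))@o for o,d in rs)
    p=np.linalg.solve(A,b);return p,[round(1000*np.linalg.norm(np.cross(p-o,d)),1) for o,d in rs]
def proj(cp,p):
    c,T=cp;q=np.linalg.inv(T)@np.r_[p,1];return c["cx"]-c["fx"]*q[0]/q[2],c["cy"]+c["fy"]*q[1]/q[2]
E
python3 - <<'E'
from h import *
C={n:pose(n) for n in("top","scene")}
I={n:get_image(n) for n in C}
for t in["large_mount","small_mount","large_gap","small_gap","mat","case","lid_edge","jar"]:
    for n in C:
        r=silhouettes(n,t)[:3]
        print(t,n,[(np.round(x["centre"]).tolist(),round(x["score"],2),int(x["pixels"].sum()),np.round(atz(C[n],x["centre"],.015)[:2],3).tolist()) for x in r])
hsv=cv2.cvtColor(I["top"],cv2.COLOR_RGB2HSV)
for nm,lo,hi in[("orange",(5,120,80),(17,255,255)),("green",(55,90,50),(85,255,255)),("yellow",(24,120,120),(34,255,255))]:
    m=cv2.inRange(hsv,lo,hi);m[:,:330]=0;m[:,435:]=0;m[:175]=0;m[250:]=0
    n,l,s,c=cv2.connectedComponentsWithStats(m)
    for i in range(1,n):
        if s[i,4]>8:
            v,u=np.nonzero(l==i);f=np.polyfit(u,v,1)
            print(nm,s[i].tolist(),c[i].round(1),"slope",f[0].round(4),atz(C["top"],c[i],.009 if nm=="yellow" else .015).round(4))
big=cv2.resize(I["top"][170:250,185:440],None,fx=3.1,fy=3.1,interpolation=cv2.INTER_CUBIC)
cv2.imwrite("pics/c.png",big[:,:,::-1])
E
```

```text
large_mount top [([256.0, 205.0], 0.6, 164, [0.508, 0.208])]
large_mount scene []
small_mount top [([388.0, 171.0], 0.69, 5778, [0.6, -0.16]), ([204.0, 215.0], 0.56, 87, [0.484, 0.349])]
small_mount scene [([361.0, 153.0], 0.56, 85, [0.477, 0.339])]
large_gap top []
large_gap scene []
small_gap top []
small_gap scene [([306.0, 224.0], 0.26, 2445, [0.526, -0.053])]
mat top [([230.0, 215.0], 0.63, 3722, [0.483, 0.277])]
mat scene [([356.0, 166.0], 0.86, 1446, [0.501, 0.268])]
case top [([388.0, 173.0], 0.68, 5730, [0.594, -0.16]), ([384.0, 222.0], 0.54, 82, [0.457, -0.147])]
case scene [([288.0, 229.0], 0.85, 5028, [0.496, -0.096])]
lid_edge top [([389.0, 160.0], 0.72, 3699, [0.63, -0.164])]
lid_edge scene [([308.0, 224.0], 0.65, 2480, [0.53, -0.05])]
jar top [([269.0, 131.0], 0.87, 339, [0.717, 0.172]), ([490.0, 157.0], 0.63, 681, [0.637, -0.447])]
jar scene [([401.0, 205.0], 0.59, 371, [0.708, 0.175]), ([350.0, 179.0], 0.15, 9, [0.52, 0.193])]
orange [338, 188, 88, 5, 177] [381.  190.3] slope 0.036 [ 0.5464 -0.1394  0.015 ]
orange [337, 205, 89, 6, 167] [381.1 207.5] slope 0.0347 [ 0.4985 -0.1386  0.015 ]
green [337, 214, 88, 5, 119] [380.6 216.5] slope 0.0374 [ 0.4736 -0.1366  0.015 ]
green [337, 229, 88, 4, 114] [382.5 230.3] slope 0.0354 [ 0.4354 -0.141   0.015 ]
yellow [378, 197, 6, 5, 23] [380.8 199.1] slope -0.0777 [ 0.5226 -0.139   0.009 ]
yellow [353, 220, 5, 6, 24] [354.9 222.7] slope 0.1553 [ 0.4577 -0.0658  0.009 ]
```

View pics/c.png

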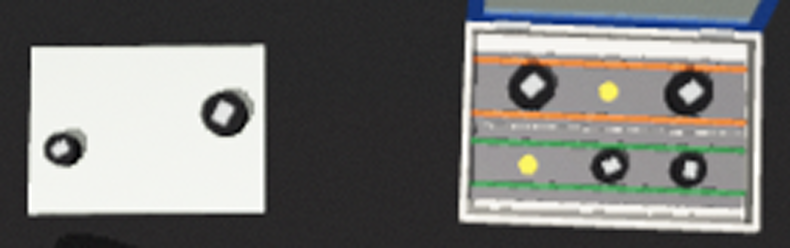

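Crop: dots and filed mounts are all as listed, and the two black mounts stand on the mat (large (258,206), small (205,218)). The rib spacings come out at 48 and 38 mm, which fits, and the case yaw is about -0.047. Moving above the mat for a close look.

```bash
python3 -m creep '[{"az":-0.107},{"az":-0.107},{"az":-0.107}]' 85
python3 -m creep '[{"dx":-36,"dy":-23,"dz":10},{"dx":-36,"dy":-23,"dz":10},{"dx":-36,"dy":-23,"dz":10},{"dx":-36,"dy":-23,"dz":10}]'
python3 -m creep '[{"dx":-36,"dy":-23,"dz":10},{"dx":-36,"dy":-23,"dz":10},{"dx":-36,"dy":-23,"dz":10},{"dx":-36,"dy":-23,"dz":10},{}]'
python3 -m creep '[{},{},{}]'
cat >> h.py <<'E'
def look(fn,things=()):
    cp=pose("wrist");im=get_image("wrist");cv2.imwrite(fn,im[:,:,::-1]);s=sense()
    print("ee",np.round(s["ee_pos"],4),np.round(s["ee_rot"],3).tolist())
    return cp,im
def faces(cp,im,z,dark=60):
    # bright polished rectangles enclosed by dark discs: dark blobs, ellipse of hull
    g=cv2.cvtColor(im,cv2.COLOR_RGB2GRAY);m=(g<dark).astype(np.uint8)
    n,l,s,c=cv2.connectedComponentsWithStats(m);out=[]
    for i in range(1,n):
        if 200<s[i,4]<9000 and s[i,2]<120 and s[i,3]<120: out.append((s[i].tolist(),c[i].round(1).tolist(),atz(cp,c[i],z).round(4).tolist()))
    return out
E
python3 - <<'E'
from h import *
cp,im=look("pics/d.png")
for f in faces(cp,im,.028):print(f)
for t in("large_mount","small_mount"):
    print(t,[(np.round(x["centre"],1).tolist(),round(x["score"],2),int(x["pixels"].sum()),atz(cp,x["centre"],.0155).round(4).tolist()) for x in silhouettes("wrist",t)[:3]])
E
```

```text
ee [0.1798 0.4666 0.2313] [[-0.933, 0.36, 0.0], [0.36, 0.933, -0.0], [-0.0, -0.0, -1.0]]
([533, 190, 107, 39, 748], [593.4, 208.6], [0.3617, 0.7886, 0.028])
([447, 238, 48, 57, 392], [463.9, 257.1], [0.373, 0.6158, 0.028])
([180, 249, 55, 84, 1225], [219.1, 288.4], [0.2975, 0.2743, 0.028])
([396, 249, 59, 90, 1362], [409.8, 291.0], [0.4007, 0.5311, 0.028])
([77, 311, 61, 89, 1183], [105.9, 368.0], [0.369, 0.0329, 0.028])
([491, 311, 25, 43, 227], [502.2, 330.3], [0.5211, 0.6447, 0.028])
([230, 341, 89, 22, 389], [275.8, 349.7], [0.4323, 0.3054, 0.028])
([121, 366, 25, 34, 250], [133.6, 383.2], [0.4138, 0.0565, 0.028])
([202, 367, 57, 33, 573], [228.8, 384.5], [0.4728, 0.2026, 0.028])
([484, 366, 24, 34, 245], [495.5, 383.1], [0.6278, 0.6165, 0.028])
([516, 366, 38, 34, 420], [532.2, 389.1], [0.6633, 0.6715, 0.028])
([378, 369, 50, 31, 287], [402.3, 385.5], [0.5779, 0.471, 0.028])
large_mount []
small_mount [([287.8, 336.9], 0.67, 1488, [0.4266, 0.3269, 0.0155])]schema error: expected keys dx, dy, dz, ax, ay, az
schema error: expected keys dx, dy, dz, ax, ay, az
schema error: expected keys dx, dy, dz, ax, ay, az
schema error: expected keys dx, dy, dz, ax, ay, az
```

View pics/d.png

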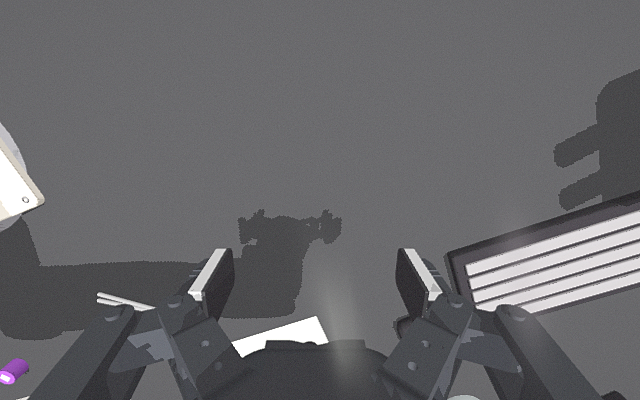

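Wrist view: the start pose, not yet moved (the creep call needs all six keys). Retyping.

```bash
python3 -m creep '[{"dx":0,"dy":0,"dz":0,"ax":0,"ay":0,"az":-0.107},{"dx":0,"dy":0,"dz":0,"ax":0,"ay":0,"az":-0.107},{"dx":0,"dy":0,"dz":0,"ax":0,"ay":0,"az":-0.107}]' 85
python3 -m creep '[{"dx":-36,"dy":-23,"dz":4,"ax":0,"ay":0,"az":0},{"dx":-36,"dy":-23,"dz":4,"ax":0,"ay":0,"az":0},{"dx":-36,"dy":-23,"dz":4,"ax":0,"ay":0,"az":0},{"dx":-36,"dy":-23,"dz":4,"ax":0,"ay":0,"az":0}]'
python3 -m creep '[{"dx":-36,"dy":-23,"dz":4,"ax":0,"ay":0,"az":0},{"dx":-36,"dy":-23,"dz":4,"ax":0,"ay":0,"az":0},{"dx":-36,"dy":-23,"dz":4,"ax":0,"ay":0,"az":0},{"dx":-36,"dy":-23,"dz":4,"ax":0,"ay":0,"az":0},{"dx":0,"dy":0,"dz":0,"ax":0,"ay":0,"az":0}]'
python3 -m creep '[{"dx":0,"dy":0,"dz":0,"ax":0,"ay":0,"az":0},{"dx":0,"dy":0,"dz":0,"ax":0,"ay":0,"az":0}]'
python3 - <<'E'
from h import *
cp,im=look("pics/e.png")
for f in faces(cp,im,.028):print(f)
for t in("large_mount","small_mount"):
    print(t,[(np.round(x["centre"],1).tolist(),round(x["score"],2),int(x["pixels"].sum()),atz(cp,x["centre"],.0155).round(4).tolist()) for x in silhouettes("wrist",t)[:3]])
E
```

```text
clock: 1.45
ee_pos: [0.1798, 0.4666, 0.2313]
ee_rot: [[-0.999, 0.042, 0.0], [0.042, 0.999, 0.0], [-0.0, 0.0, -1.0]]
wrist_force: [-0.2, -0.3, -0.7]
opening: 0.0851
clock: 1.85
ee_pos: [0.3204, 0.367, 0.2153]
ee_rot: [[-0.999, 0.046, 0.0], [0.046, 0.999, 0.0], [-0.0, 0.0, -1.0]]
wrist_force: [0.6, 1.4, 0.3]
opening: 0.0848
clock: 2.35
ee_pos: [0.4624, 0.2661, 0.1985]
ee_rot: [[-0.999, 0.053, 0.001], [0.053, 0.999, -0.001], [-0.001, -0.001, -1.0]]
wrist_force: [-1.1, 0.2, -0.8]
opening: 0.0853
clock: 2.55
ee_pos: [0.4582, 0.2697, 0.1993]
ee_rot: [[-0.999, 0.046, -0.001], [0.046, 0.999, 0.0], [0.001, 0.0, -1.0]]
wrist_force: [-0.3, 0.7, -0.4]
opening: 0.0849
ee [0.458  0.27   0.1994] [[-0.999, 0.045, -0.0], [0.045, 0.999, 0.0], [0.0, 0.0, -1.0]]
([365, 166, 28, 28, 457], [377.6, 178.8], [0.4671, 0.3427, 0.028])
([244, 191, 35, 36, 767], [261.5, 207.7], [0.4965, 0.206, 0.028])
([21, 218, 49, 36, 1115], [46.5, 234.2], [0.5195, -0.0609, 0.028])
large_mount [([261.1, 205.7], 0.74, 997, [0.4987, 0.203, 0.0155])]
small_mount [([377.3, 178.8], 0.87, 627, [0.4707, 0.3451, 0.0155]), ([24.2, 222.4], 0.36, 2134, [0.5077, -0.0967, 0.0155])]
```

View pics/e.png

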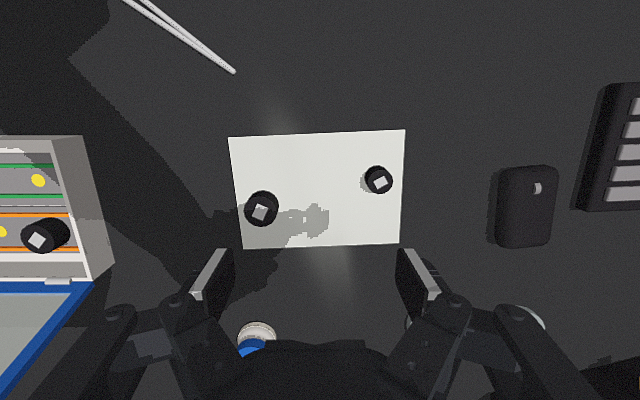

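Wrist view: mat between, large mount's rectangle at (260,211), small's at (380,183). Both stand apart, with no look-alike near. Moving over the large one; second view for height.

```bash
python3 -m creep '[{"dx":-16,"dy":-22,"dz":23,"ax":0,"ay":0,"az":0},{"dx":-16,"dy":-22,"dz":23,"ax":0,"ay":0,"az":0},{"dx":-16,"dy":-22,"dz":23,"ax":0,"ay":0,"az":0},{"dx":0,"dy":0,"dz":0,"ax":0,"ay":0,"az":0},{"dx":0,"dy":0,"dz":0,"ax":0,"ay":0,"az":0}]' 70
cat >> h.py <<'E'
def rects(im,box=None):
    "centres of bright rectangles wholly enclosed by dark blobs"
    g=cv2.cvtColor(im,cv2.COLOR_RGB2GRAY);m=(g<75).astype(np.uint8)
    cs,hi=cv2.findContours(m,cv2.RETR_CCOMP,cv2.CHAIN_APPROX_NONE);out=[]
    for c,h in zip(cs,hi[0]):
        if h[3]>=0 and 40<cv2.contourArea(c)<2500:
            M=cv2.moments(c);p=cs[h[3]];b=cv2.boundingRect(p)
            if b[2]<140 and b[3]<140: out.append((np.array([M["m10"]/M["m00"],M["m01"]/M["m00"]]),b))
    return out
E
python3 - <<'E'
from h import *
old=cv2.imread("pics/e.png")[:,:,::-1]
c=get_calibration("wrist");T=np.eye(4);T[:3,:3]=np.array([[-.999,.045,0],[.045,.999,0],[0,0,-1.]]);T[:3,3]=[.458,.27,.1994]
c0=(c,T@np.array(c["tool_from_camera"]))
R0=rects(old)
for r,b in R0:print("old",r.round(1),b,atz(c0,r,.028).round(4))
cp,im=look("pics/f.png")
for r,b in rects(im):
    print("new",r.round(1),b,atz(cp,r,.028).round(4),[ (x[0].round(4).tolist(),x[1]) for x in [tri([ray(cp,r),ray(c0,q)]) for q,_ in R0] if x[1][0]<6])
E
```

```text
clock: 3.2
ee_pos: [0.503, 0.2014, 0.1301]
ee_rot: [[-0.999, 0.047, -0.001], [0.047, 0.999, -0.0], [0.001, -0.0, -1.0]]
wrist_force: [0.5, 0.8, 0.4]
opening: 0.0704
old [ 36.5 239.7] (20, 217, 50, 37) [ 0.5267 -0.0758  0.028 ]
old [259.7 211.5] (244, 191, 35, 36) [0.5014 0.2036 0.028 ]
old [380.1 182. ] (364, 166, 29, 28) [0.4709 0.3461 0.028 ]
ee [0.5035 0.2021 0.1309] [[-0.999, 0.046, 0.0], [0.046, 0.999, 0.001], [-0.0, 0.001, -1.0]]
new [ 22.2 228.9] (1, 200, 66, 48) [ 0.5262 -0.0764  0.028 ] [([0.5213, -0.0631, 0.0394], [np.float64(0.1), np.float64(0.1)])]
new [478.7 151.2] (449, 132, 46, 36) [0.4712 0.3462 0.028 ] [([0.4336, 0.2441, 0.2049], [np.float64(2.2), np.float64(2.2)]), ([0.471, 0.3461, 0.0282], [np.float64(0.1), np.float64(0.1)])]
new [489.7 147.3] (449, 132, 46, 36) [0.4683 0.3553 0.028 ] [([0.4324, 0.2448, 0.2079], [np.float64(2.2), np.float64(2.2)]), ([0.4638, 0.3406, 0.052], [np.float64(0.0), np.float64(0.0)])]
```

Run:
```python
from h import *
cp,im=look("pics/f2.png");p=proj(cp,[.5014,.2036,.028]);print("pred",np.round(p,1))
u,v=int(p[0]),int(p[1]);w=im[v-60:v+60,u-80:u+80]
for x in silhouettes("wrist","large_mount")[:3]:
    m=x["pixels"];vv,uu=np.nonzero(m);print(x["score"],np.round(x["centre"],1),uu.min(),uu.max(),vv.min(),vv.max(),m.sum())
print([(np.round(proj(cp,[.5014,.2036,z]),1).tolist()) for z in(.003,.028)])
cv2.imwrite("pics/g.png",cv2.resize(w,None,fx=5,fy=5,interpolation=cv2.INTER_CUBIC)[:,:,::-1]);print(u-80,v-60)
```

```text
ee [0.5038 0.2024 0.1314] [[-0.999, 0.045, 0.001], [0.045, 0.999, 0.001], [-0.001, 0.001, -1.0]]
pred [314.9 190.5]
0.8 [314.9 186.7] 293 335 164 210 1570
[[314.8, 182.8], [314.9, 190.5]]
234 130
```

View pics/g.png

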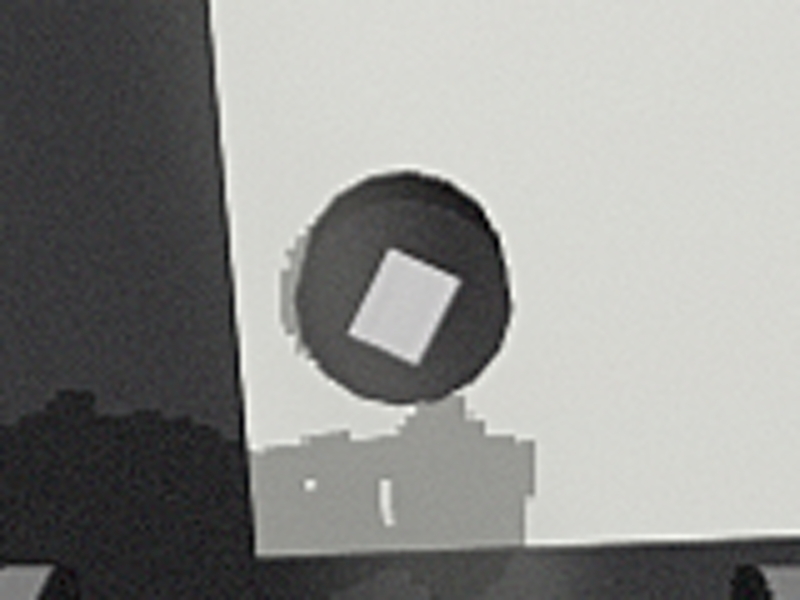

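The large mount is centred at (315,191) in the full picture, 0.7 px from the predicted point, with the jaw sides free. Descending.

```bash
python3 -m creep '[{"dx":1,"dy":1,"dz":30,"ax":0,"ay":0,"az":0},{"dx":1,"dy":0,"dz":30,"ax":0,"ay":0,"az":0},{"dx":0,"dy":0,"dz":30,"ax":0,"ay":0,"az":0},{"dx":0,"dy":0,"dz":20,"ax":0,"ay":0,"az":0},{"dx":0,"dy":0,"dz":8,"ax":0,"ay":0,"az":0}]' 70
python3 -m creep '[{"dx":0,"dy":0,"dz":4,"ax":0,"ay":0,"az":0},{"dx":0,"dy":0,"dz":0,"ax":0,"ay":0,"az":0},{"dx":0,"dy":0,"dz":0,"ax":0,"ay":0,"az":0}]'
```

```text
clock: 3.85
ee_pos: [0.5004, 0.2028, 0.0111]
ee_rot: [[-0.999, 0.045, -0.002], [0.045, 0.999, -0.001], [0.002, -0.001, -1.0]]
wrist_force: [-0.3, 0.6, 0.0]
opening: 0.0703
clock: 4.15
ee_pos: [0.5028, 0.2029, 0.0097]
ee_rot: [[-0.999, 0.046, 0.002], [0.046, 0.999, 0.001], [-0.002, 0.001, -1.0]]
wrist_force: [-0.9, 0.2, -0.0]
opening: 0.0697
```

Close gently, then lift a little.

```bash
python3 -m creep '[{"dx":0,"dy":0,"dz":4,"ax":0,"ay":0,"az":0},{"dx":0,"dy":0,"dz":0,"ax":0,"ay":0,"az":0},{"dx":0,"dy":0,"dz":0,"ax":0,"ay":0,"az":0}]' 30 30
python3 -m creep '[{"dx":0,"dy":0,"dz":0,"ax":0,"ay":0,"az":0},{"dx":0,"dy":0,"dz":0,"ax":0,"ay":0,"az":0},{"dx":0,"dy":0,"dz":0,"ax":0,"ay":0,"az":0},{"dx":0,"dy":0,"dz":0,"ax":0,"ay":0,"az":0},{"dx":0,"dy":0,"dz":0,"ax":0,"ay":0,"az":0}]'
```

```text
clock: 4.45
ee_pos: [0.5021, 0.2023, 0.0048]
ee_rot: [[-0.999, 0.047, 0.001], [0.047, 0.999, 0.0], [-0.001, 0.0, -1.0]]
wrist_force: [-1.1, -0.9, 2.5]
opening: 0.0381
clock: 4.95
ee_pos: [0.5021, 0.2023, 0.0048]
ee_rot: [[-0.999, 0.047, 0.001], [0.047, 0.999, 0.0], [-0.001, 0.0, -1.0]]
wrist_force: [-1.5, -0.1, 5.2]
opening: 0.038
```

```bash
python3 -m creep '[{"dx":0,"dy":0,"dz":-10,"ax":0,"ay":0,"az":0},{"dx":0,"dy":0,"dz":-30,"ax":0,"ay":0,"az":0},{"dx":0,"dy":0,"dz":-30,"ax":0,"ay":0,"az":0},{"dx":0,"dy":0,"dz":-30,"ax":0,"ay":0,"az":0},{"dx":0,"dy":0,"dz":-25,"ax":0,"ay":0,"az":0}]'
python3 -m creep '[{"dx":0,"dy":-30,"dz":0,"ax":0,"ay":0,"az":0},{"dx":0,"dy":-40,"dz":0,"ax":0,"ay":0,"az":0},{"dx":0,"dy":-40,"dz":0,"ax":0,"ay":0,"az":0},{"dx":0,"dy":-40,"dz":0,"ax":0,"ay":0,"az":0},{"dx":0,"dy":-40,"dz":0,"ax":0,"ay":0,"az":0}]'
python3 -m creep '[{"dx":-5,"dy":-40,"dz":0,"ax":0,"ay":0,"az":0},{"dx":-20,"dy":-40,"dz":0,"ax":0,"ay":0,"az":0},{"dx":0,"dy":-40,"dz":0,"ax":0,"ay":0,"az":0},{"dx":0,"dy":-31,"dz":0,"ax":0,"ay":0,"az":0},{"dx":0,"dy":0,"dz":0,"ax":0,"ay":0,"az":0}]'
python3 -m creep '[{"dx":0,"dy":0,"dz":0,"ax":0,"ay":0,"az":0},{"dx":0,"dy":0,"dz":0,"ax":0,"ay":0,"az":0}]'
python3 - <<'E'
from h import *
cp,im=look("pics/i.png")
for r,b in rects(im):print(r.round(1),b)
hsv=cv2.cvtColor(im,cv2.COLOR_RGB2HSV)
for nm,lo,hi,z in[("orange",(5,120,80),(17,255,255),.015),("green",(55,90,50),(85,255,255),.015),("yellow",(24,120,120),(34,255,255),.009)]:
    m=cv2.inRange(hsv,lo,hi);n,l,s,c=cv2.connectedComponentsWithStats(m)
    for i in range(1,n):
        if s[i,4]>30:
            v,u=np.nonzero(l==i);P=np.array([atz(cp,q,z)[:2] for q in zip(u,v)]);f=np.polyfit(P[:,1],P[:,0],1)
            print(nm,s[i].tolist(),"xy",P.mean(0).round(4),"dx/dy",f[0].round(4),"x at y=-.139",np.polyval(f,-.139).round(4))
E
```

```text
clock: 5.45
ee_pos: [0.5017, 0.2022, 0.131]
ee_rot: [[-0.999, 0.047, 0.0], [0.047, 0.999, 0.0], [-0.0, 0.0, -1.0]]
wrist_force: [0.3, 0.7, -1.6]
opening: 0.0383
clock: 5.95
ee_pos: [0.4922, 0.011, 0.1294]
ee_rot: [[-0.999, 0.046, -0.001], [0.046, 0.999, -0.0], [0.001, -0.0, -1.0]]
wrist_force: [1.6, -0.6, -0.7]
opening: 0.038
clock: 6.45
ee_pos: [0.5102, -0.1432, 0.1292]
ee_rot: [[-0.999, 0.052, -0.001], [0.052, 0.999, -0.001], [0.001, -0.001, -1.0]]
wrist_force: [-0.5, -0.3, -1.3]
opening: 0.0377
clock: 6.65
ee_pos: [0.5104, -0.1388, 0.1292]
ee_rot: [[-0.999, 0.046, -0.001], [0.046, 0.999, 0.001], [0.001, 0.001, -1.0]]
wrist_force: [0.2, 0.4, -0.9]
opening: 0.0382
ee [ 0.5106 -0.1385  0.1292] [[-0.999, 0.045, -0.001], [0.045, 0.999, 0.0], [0.001, 0.0, -1.0]]
[391.3 205.4] (365, 178, 48, 47)
[234.8 205.3] (214, 178, 48, 47)
[226.4 127.2] (209, 108, 42, 38)
orange [182, 171, 263, 6, 875] xy [ 0.4929 -0.1759] dx/dy 0.0347 x at y=-.139 0.4942
orange [313, 176, 31, 1, 31] xy [ 0.4982 -0.1245] dx/dy 0.0448 x at y=-.139 0.4975
orange [246, 217, 57, 7, 297] xy [ 0.5411 -0.1793] dx/dy 0.0218 x at y=-.139 0.5419
orange [326, 217, 50, 7, 113] xy [ 0.5424 -0.1023] dx/dy 0.0253 x at y=-.139 0.5415
orange [404, 217, 34, 7, 95] xy [ 0.5459 -0.0319] dx/dy 0.108 x at y=-.139 0.5344
orange [189, 218, 39, 6, 209] xy [ 0.5383 -0.2453] dx/dy 0.0582 x at y=-.139 0.5445
green [171, 101, 285, 5, 1145] xy [ 0.433 -0.135] dx/dy 0.0444 x at y=-.139 0.4329
green [178, 144, 271, 6, 1344] xy [ 0.4705 -0.1371] dx/dy 0.0447 x at y=-.139 0.4704
yellow [382, 117, 17, 18, 237] xy [ 0.4549 -0.0667] dx/dy 0.0214 x at y=-.139 0.4534
yellow [305, 189, 16, 16, 191] xy [ 0.5199 -0.1398] dx/dy -0.0088 x at y=-.139 0.5199
```

View pics/i.png

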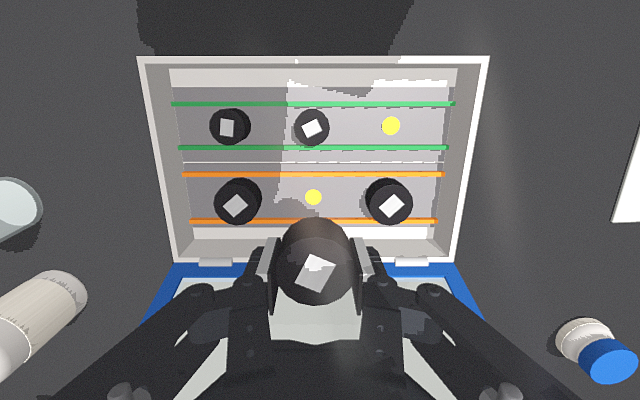

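Wrist view: the large mount is held between the fingers, face at (315,274). The free dots are at (313,197) orange and (391,126) green, and the neighbours have room. Now the in-hand offset.

Run:
```python
from h import *
im=cv2.imread("pics/i.png")[:,:,::-1]
cp=pose("wrist");s=sense();print(s["ee_pos"].round(4) if hasattr(s["ee_pos"],"round") else s["ee_pos"])
g=cv2.cvtColor(np.ascontiguousarray(im),cv2.COLOR_RGB2GRAY)[225:310,285:345]
m=(g>150).astype(np.uint8);n,l,st,c=cv2.connectedComponentsWithStats(m)
for i in range(1,n):
    if st[i,4]>100:
        q=c[i]+[285,225];print(st[i].tolist(),q.round(1),atz(cp,q,s["ee_pos"][2]+.0232).round(4))
gg=g.copy();d=(g<110).astype(np.uint8)
print("dark rows",[np.nonzero(d[:,x])[0][[0,-1]]+225 for x in(20,30,40)])
for x in silhouettes("wrist","large_mount")[:4]:print(round(x["score"],2),np.round(x["centre"],1))
```

```text
[ 0.5106 -0.1385  0.1292]
[10, 29, 41, 39, 914] [314.7 272.8] [ 0.5102 -0.1373  0.1524]
[0, 70, 60, 15, 456] [314.1 305. ] [ 0.5293 -0.1384  0.1524]
dark rows [array([225, 304]), array([225, 305]), array([225, 304])]
0.67 [315.1 259.7]
0.57 [288.5 225.9]
```

```bash
python3 -m creep '[{"dx":-5,"dy":-1,"dz":20,"ax":0,"ay":0,"az":0},{"dx":-5,"dy":-1,"dz":25,"ax":0,"ay":0,"az":0},{"dx":0,"dy":0,"dz":25,"ax":0,"ay":0,"az":0},{"dx":0,"dy":0,"dz":20,"ax":0,"ay":0,"az":0},{"dx":0,"dy":0,"dz":0,"ax":0,"ay":0,"az":0}]'
python3 -m creep '[{"dx":0,"dy":0,"dz":0,"ax":0,"ay":0,"az":0},{"dx":0,"dy":0,"dz":0,"ax":0,"ay":0,"az":0}]'
python3 - <<'E'
from h import *
cp,im=look("pics/j.png")
hsv=cv2.cvtColor(im,cv2.COLOR_RGB2HSV)
for nm,lo,hi,z in[("orange",(5,120,80),(17,255,255),.015)]:
    m=cv2.inRange(hsv,lo,hi);n,l,s,c=cv2.connectedComponentsWithStats(m)
    for i in range(1,n):
        if s[i,4]>30:
            v,u=np.nonzero(l==i);P=np.array([atz(cp,q,z)[:2] for q in zip(u,v)]);f=np.polyfit(P[:,1],P[:,0],1)
            print(nm,s[i].tolist(),"xy",P.mean(0).round(4),f[0].round(3),"x at y=-.139",np.polyval(f,-.139).round(4))
cv2.imwrite("pics/j2.png",cv2.resize(im[130:360,150:480],None,fx=2.4,fy=2.4,interpolation=cv2.INTER_CUBIC)[:,:,::-1])
E
```

```text
clock: 7.25
ee_pos: [0.5181, -0.1402, 0.0365]
ee_rot: [[-0.999, 0.045, -0.006], [0.045, 0.999, 0.002], [0.007, 0.002, -1.0]]
wrist_force: [-0.6, -0.4, -0.8]
opening: 0.038
clock: 7.45
ee_pos: [0.5219, -0.1419, 0.0407]
ee_rot: [[-0.999, 0.046, 0.002], [0.046, 0.999, -0.001], [-0.002, -0.001, -1.0]]
wrist_force: [0.1, 0.5, -0.7]
opening: 0.0379
ee [ 0.522  -0.142   0.0409] [[-0.999, 0.046, 0.003], [0.046, 0.999, -0.001], [-0.003, -0.001, -1.0]]
orange [119, 186, 395, 10, 2062] xy [ 0.4928 -0.1718] 0.035 x at y=-.139 0.4939
orange [136, 252, 44, 10, 379] xy [ 0.5373 -0.2491] 0.048 x at y=-.139 0.5426
orange [223, 252, 29, 10, 234] xy [ 0.5397 -0.1934] -0.095 x at y=-.139 0.5345
orange [379, 252, 31, 10, 136] xy [ 0.5424 -0.0892] 0.12 x at y=-.139 0.5365
orange [455, 252, 43, 10, 203] xy [ 0.5455 -0.0301] 0.112 x at y=-.139 0.5334
```

View pics/j2.png

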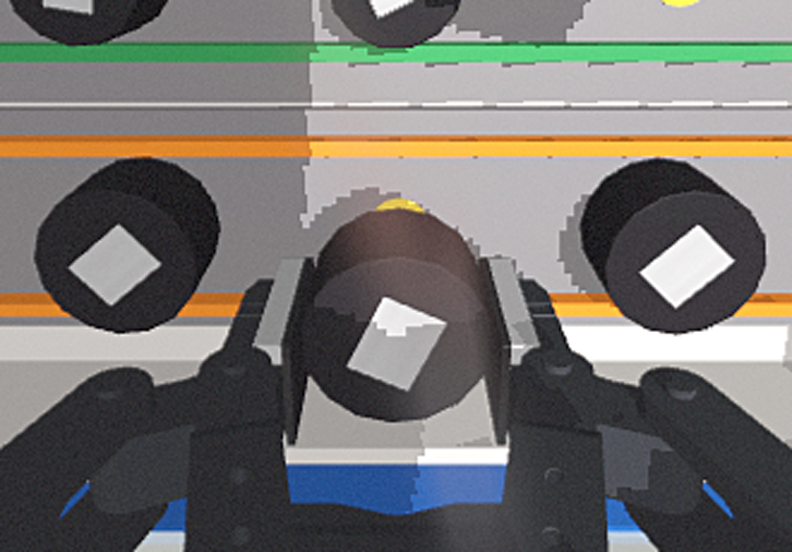

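Crop: the mount is over its place, the dot just peeks out ahead of it, and the finger backs clear both neighbours. About 2 mm too far in x. Correct and descend further.

```bash
python3 -m creep '[{"dx":2,"dy":1,"dz":6,"ax":0,"ay":0,"az":0},{"dx":0,"dy":0,"dz":8,"ax":0,"ay":0,"az":0},{"dx":0,"dy":0,"dz":4,"ax":0,"ay":0,"az":0},{"dx":0,"dy":0,"dz":0,"ax":0,"ay":0,"az":0},{"dx":0,"dy":0,"dz":0,"ax":0,"ay":0,"az":0}]'
python3 -m creep '[{"dx":0,"dy":0,"dz":0,"ax":0,"ay":0,"az":0},{"dx":0,"dy":0,"dz":0,"ax":0,"ay":0,"az":0}]'
python3 - <<'E'
from h import *
cp,im=look("pics/k.png");s=sense()
g=cv2.cvtColor(im,cv2.COLOR_RGB2GRAY)[225:310,285:345]
m=(g>115).astype(np.uint8);n,l,st,c=cv2.connectedComponentsWithStats(m)
for i in range(1,n):
    if st[i,4]>100:
        q=c[i]+[285,225];print(st[i].tolist(),q.round(1),atz(cp,q,s["ee_pos"][2]+.0232).round(4))
for r,b in rects(im):print(r.round(1),b,atz(cp,r,.034).round(4))
E
```

```text
clock: 8.0
ee_pos: [0.5185, -0.141, 0.021]
ee_rot: [[-0.999, 0.047, -0.001], [0.047, 0.999, 0.0], [0.001, 0.0, -1.0]]
wrist_force: [-0.4, 0.0, -0.3]
opening: 0.038
clock: 8.2
ee_pos: [0.519, -0.141, 0.0215]
ee_rot: [[-0.999, 0.047, 0.0], [0.047, 0.999, -0.0], [-0.0, -0.0, -1.0]]
wrist_force: [0.6, -0.7, -0.6]
opening: 0.0379
ee [ 0.5189 -0.1411  0.0215] [[-0.999, 0.047, 0.0], [0.047, 0.999, -0.0], [-0.0, -0.0, -1.0]]
[10, 29, 41, 39, 936] [314.8 272.8] [ 0.5185 -0.1397  0.0447]
[0, 69, 60, 16, 477] [314.6 304.7] [ 0.5374 -0.1407  0.0447]
[312.9 131.5] (281, 98, 65, 65) [ 0.4519 -0.1376  0.034 ]
[157.9 130.3] (126, 96, 84, 67) [ 0.4482 -0.2071  0.034 ]
```

```bash
python3 -m creep '[{"dx":-1,"dy":0,"dz":0,"ax":0,"ay":0,"az":0},{"dx":0,"dy":0,"dz":4,"ax":0,"ay":0,"az":0},{"dx":0,"dy":0,"dz":4,"ax":0,"ay":0,"az":0},{"dx":0,"dy":0,"dz":0,"ax":0,"ay":0,"az":0},{"dx":0,"dy":0,"dz":0,"ax":0,"ay":0,"az":0}]'
python3 -m creep '[{"dx":0,"dy":0,"dz":2,"ax":0,"ay":0,"az":0},{"dx":0,"dy":0,"dz":0,"ax":0,"ay":0,"az":0},{"dx":0,"dy":0,"dz":0,"ax":0,"ay":0,"az":0}]'
```

```text
clock: 8.75
ee_pos: [0.5194, -0.1409, 0.0129]
ee_rot: [[-0.999, 0.047, -0.001], [0.047, 0.999, 0.0], [0.001, 0.0, -1.0]]
wrist_force: [0.6, 0.4, -0.2]
opening: 0.0376
clock: 9.05
ee_pos: [0.5197, -0.141, 0.0113]
ee_rot: [[-0.999, 0.047, -0.0], [0.047, 0.999, 0.0], [0.0, 0.0, -1.0]]
wrist_force: [0.6, 0.5, -0.8]
opening: 0.0377
```

```bash
python3 -m creep '[{"dx":0,"dy":0,"dz":0,"ax":0,"ay":0,"az":0},{"dx":0,"dy":0,"dz":0,"ax":0,"ay":0,"az":0},{"dx":0,"dy":0,"dz":0,"ax":0,"ay":0,"az":0},{"dx":0,"dy":0,"dz":0,"ax":0,"ay":0,"az":0}]' 52
python3 -m creep '[{"dx":0,"dy":0,"dz":-10,"ax":0,"ay":0,"az":0},{"dx":0,"dy":0,"dz":-30,"ax":0,"ay":0,"az":0},{"dx":0,"dy":0,"dz":-40,"ax":0,"ay":0,"az":0},{"dx":0,"dy":0,"dz":-40,"ax":0,"ay":0,"az":0},{"dx":0,"dy":0,"dz":0,"ax":0,"ay":0,"az":0}]'
python3 -m creep '[{"dx":0,"dy":0,"dz":0,"ax":0,"ay":0,"az":0},{"dx":0,"dy":0,"dz":0,"ax":0,"ay":0,"az":0}]'
python3 - <<'E'
from h import *
cp,im=look("pics/l.png")
for r,b in rects(im):print(r.round(1),b,atz(cp,r,.034).round(4))
for x in silhouettes("wrist","large_mount")[:4]:print(round(x["score"],2),np.round(x["centre"],1),x["pixels"].sum())
print(np.round(proj(cp,[.5197,-.140,.034]),1),np.round(proj(cp,[.5197,-.140,.040]),1))
E
```

```text
clock: 9.45
ee_pos: [0.5198, -0.141, 0.0114]
ee_rot: [[-0.999, 0.047, 0.0], [0.047, 0.999, -0.0], [-0.0, -0.0, -1.0]]
wrist_force: [0.3, 0.1, 0.3]
opening: 0.052
clock: 9.95
ee_pos: [0.5241, -0.1422, 0.1384]
ee_rot: [[-0.999, 0.047, 0.012], [0.047, 0.999, -0.003], [-0.013, -0.003, -1.0]]
wrist_force: [0.6, 0.4, 0.1]
opening: 0.0519
clock: 10.15
ee_pos: [0.519, -0.1408, 0.1307]
ee_rot: [[-0.999, 0.047, -0.001], [0.047, 0.999, 0.0], [0.001, 0.0, -1.0]]
wrist_force: [-0.2, -0.2, -0.0]
opening: 0.0518
ee [ 0.5186 -0.1407  0.1301] [[-0.999, 0.047, -0.003], [0.047, 0.999, 0.001], [0.003, 0.001, -1.0]]
[393.5 195.7] (367, 169, 48, 47) [ 0.5227 -0.0694  0.034 ]
[236.2 195.6] (215, 168, 49, 48) [ 0.5163 -0.2095  0.034 ]
[303.2 108.3] (296, 101, 36, 34) [ 0.4446 -0.1455  0.034 ]
[228.  116.2] (211, 98, 42, 37) [ 0.448  -0.2072  0.034 ]
[314.3 195.8] [314.3 198.1]
```

View pics/l.png

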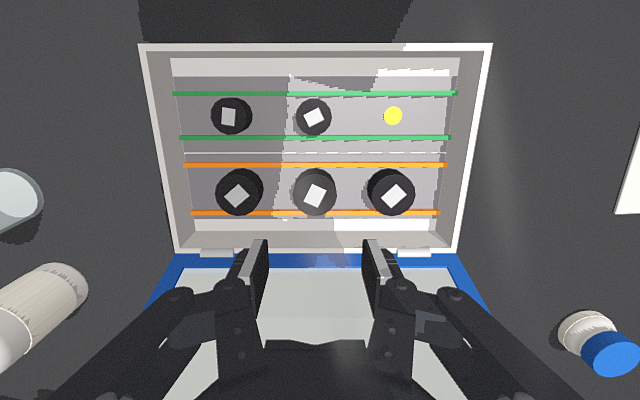

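The large mount stands in line with its neighbours, rect at (315,196) against a predicted (314.3,195.8), so it is seated. On to the small one.

```bash
python3 -m creep '[{"dx":4,"dy":30,"dz":0,"ax":0,"ay":0,"az":0},{"dx":7,"dy":45,"dz":0,"ax":0,"ay":0,"az":0},{"dx":7,"dy":45,"dz":0,"ax":0,"ay":0,"az":0},{"dx":7,"dy":45,"dz":0,"ax":0,"ay":0,"az":0},{"dx":7,"dy":45,"dz":0,"ax":0,"ay":0,"az":0}]' 62
python3 -m creep '[{"dx":7,"dy":45,"dz":0,"ax":0,"ay":0,"az":0},{"dx":7,"dy":45,"dz":0,"ax":0,"ay":0,"az":0},{"dx":7,"dy":45,"dz":0,"ax":0,"ay":0,"az":0},{"dx":7,"dy":45,"dz":0,"ax":0,"ay":0,"az":0},{"dx":7,"dy":45,"dz":0,"ax":0,"ay":0,"az":0}]'
python3 -m creep '[{"dx":7,"dy":40,"dz":0,"ax":0,"ay":0,"az":0},{"dx":0,"dy":9,"dz":0,"ax":0,"ay":0,"az":0},{"dx":0,"dy":0,"dz":0,"ax":0,"ay":0,"az":0},{"dx":0,"dy":0,"dz":0,"ax":0,"ay":0,"az":0},{"dx":0,"dy":0,"dz":0,"ax":0,"ay":0,"az":0}]'
python3 - <<'E'
from h import *
cp,im=look("pics/m.png")
for r,b in rects(im):print(r.round(1),b,atz(cp,r,.028).round(4))
for x in silhouettes("wrist","small_mount")[:4]:print(round(x["score"],2),np.round(x["centre"],1),x["pixels"].sum(),atz(cp,x["centre"],.0155).round(4))
E
```

```text
clock: 10.75
ee_pos: [0.4963, 0.0717, 0.13]
ee_rot: [[-0.999, 0.047, -0.003], [0.047, 0.999, -0.0], [0.003, -0.0, -1.0]]
wrist_force: [1.4, 0.9, 0.2]
opening: 0.0617
clock: 11.25
ee_pos: [0.4719, 0.298, 0.1299]
ee_rot: [[-0.999, 0.047, -0.002], [0.047, 0.999, -0.002], [0.002, -0.002, -1.0]]
wrist_force: [1.0, -0.3, -0.5]
opening: 0.0619
clock: 11.75
ee_pos: [0.4685, 0.3442, 0.1309]
ee_rot: [[-0.999, 0.049, -0.001], [0.049, 0.999, -0.001], [0.001, -0.001, -1.0]]
wrist_force: [0.6, 0.0, 0.8]
opening: 0.0626
ee [0.4687 0.3442 0.1311] [[-0.999, 0.049, -0.001], [0.049, 0.999, -0.001], [0.001, -0.001, -1.0]]
0.61 [314.1 192.3] 968 [0.4721 0.3445 0.0155]
```

```bash
python3 -m creep '[{"dx":-2.5,"dy":1,"dz":30,"ax":0,"ay":0,"az":0},{"dx":0,"dy":0,"dz":30,"ax":0,"ay":0,"az":0},{"dx":0,"dy":0,"dz":30,"ax":0,"ay":0,"az":0},{"dx":0,"dy":0,"dz":20,"ax":0,"ay":0,"az":0},{"dx":0,"dy":0,"dz":8,"ax":0,"ay":0,"az":0}]' 62
python3 -m creep '[{"dx":0,"dy":0,"dz":4,"ax":0,"ay":0,"az":0},{"dx":0,"dy":0,"dz":0,"ax":0,"ay":0,"az":0},{"dx":0,"dy":0,"dz":0,"ax":0,"ay":0,"az":0},{"dx":0,"dy":0,"dz":0,"ax":0,"ay":0,"az":0}]'
```

```text
clock: 12.35
ee_pos: [0.4699, 0.3446, 0.0111]
ee_rot: [[-0.999, 0.048, -0.003], [0.048, 0.999, -0.003], [0.003, -0.003, -1.0]]
wrist_force: [0.1, 0.3, 0.3]
opening: 0.0619
clock: 12.75
ee_pos: [0.4719, 0.3474, 0.0107]
ee_rot: [[-0.999, 0.047, 0.002], [0.047, 0.999, 0.002], [-0.002, 0.002, -1.0]]
wrist_force: [0.8, 0.9, 0.3]
opening: 0.062
```

```bash
python3 -m creep '[{"dx":0.5,"dy":-1.2,"dz":5.5,"ax":0,"ay":0,"az":0},{"dx":0,"dy":0,"dz":0,"ax":0,"ay":0,"az":0},{"dx":0,"dy":0,"dz":0,"ax":0,"ay":0,"az":0}]'
python3 -m creep '[{"dx":0,"dy":0,"dz":0,"ax":0,"ay":0,"az":0},{"dx":0,"dy":0,"dz":0,"ax":0,"ay":0,"az":0},{"dx":0,"dy":0,"dz":0,"ax":0,"ay":0,"az":0},{"dx":0,"dy":0,"dz":0,"ax":0,"ay":0,"az":0},{"dx":0,"dy":0,"dz":0,"ax":0,"ay":0,"az":0}]' 20 30
python3 -m creep '[{"dx":0,"dy":0,"dz":0,"ax":0,"ay":0,"az":0},{"dx":0,"dy":0,"dz":0,"ax":0,"ay":0,"az":0},{"dx":0,"dy":0,"dz":0,"ax":0,"ay":0,"az":0}]'
```

```text
clock: 13.05
ee_pos: [0.4702, 0.3455, 0.0037]
ee_rot: [[-0.999, 0.047, -0.0], [0.047, 0.999, -0.0], [0.0, -0.0, -1.0]]
wrist_force: [0.9, 0.2, 0.5]
opening: 0.0622
clock: 13.55
ee_pos: [0.4706, 0.3458, 0.004]
ee_rot: [[-0.999, 0.047, 0.0], [0.047, 0.999, 0.0], [-0.0, 0.0, -1.0]]
wrist_force: [-0.4, 0.9, 1.8]
opening: 0.028
clock: 13.85
ee_pos: [0.4706, 0.3458, 0.004]
ee_rot: [[-0.999, 0.047, 0.0], [0.047, 0.999, 0.0], [-0.0, 0.0, -1.0]]
wrist_force: [0.6, 0.6, 1.8]
opening: 0.0284
```

```bash
python3 -m creep '[{"dx":0,"dy":0,"dz":-10,"ax":0,"ay":0,"az":0},{"dx":0,"dy":0,"dz":-30,"ax":0,"ay":0,"az":0},{"dx":0,"dy":0,"dz":-30,"ax":0,"ay":0,"az":0},{"dx":0,"dy":0,"dz":-30,"ax":0,"ay":0,"az":0},{"dx":0,"dy":0,"dz":-25,"ax":0,"ay":0,"az":0}]'
python3 -m creep '[{"dx":0,"dy":-30,"dz":0,"ax":0,"ay":0,"az":0},{"dx":0,"dy":-40,"dz":0,"ax":0,"ay":0,"az":0},{"dx":0,"dy":-40,"dz":0,"ax":0,"ay":0,"az":0},{"dx":0,"dy":-40,"dz":0,"ax":0,"ay":0,"az":0},{"dx":0,"dy":-40,"dz":0,"ax":0,"ay":0,"az":0}]'
python3 -m creep '[{"dx":-4,"dy":-40,"dz":0,"ax":0,"ay":0,"az":0},{"dx":0,"dy":-40,"dz":0,"ax":0,"ay":0,"az":0},{"dx":0,"dy":-40,"dz":0,"ax":0,"ay":0,"az":0},{"dx":0,"dy":-40,"dz":0,"ax":0,"ay":0,"az":0},{"dx":0,"dy":-40,"dz":0,"ax":0,"ay":0,"az":0}]'
python3 -m creep '[{"dx":0,"dy":-23,"dz":0,"ax":0,"ay":0,"az":0},{"dx":0,"dy":0,"dz":0,"ax":0,"ay":0,"az":0},{"dx":0,"dy":0,"dz":0,"ax":0,"ay":0,"az":0},{"dx":0,"dy":0,"dz":0,"ax":0,"ay":0,"az":0}]'
cat >> h.py <<'E'
def small(fn):
    cp,im=look(fn);s=sense()
    hsv=cv2.cvtColor(im,cv2.COLOR_RGB2HSV)
    for nm,lo,hi,z in[("green",(55,90,50),(85,255,255),.015),("yellow",(24,120,120),(34,255,255),.009)]:
        m=cv2.inRange(hsv,lo,hi);n,l,st,c=cv2.connectedComponentsWithStats(m)
        for i in range(1,n):
            if st[i,4]>30:
                v,u=np.nonzero(l==i);P=np.array([atz(cp,q,z)[:2] for q in zip(u,v)]);f=np.polyfit(P[:,1],P[:,0],1)
                print(nm,st[i].tolist(),"xy",P.mean(0).round(4),f[0].round(3),"x at y=-.067",np.polyval(f,-.067).round(4))
    g=cv2.cvtColor(im,cv2.COLOR_RGB2GRAY)[225:310,285:345]
    n,l,st,c=cv2.connectedComponentsWithStats((g>115).astype(np.uint8))
    for i in range(1,n):
        if st[i,4]>100:
            q=c[i]+[285,225];print("held",st[i].tolist(),q.round(1),atz(cp,q,s["ee_pos"][2]+.024).round(4))
    for r,b in rects(im):print(r.round(1),b,atz(cp,r,.034).round(4))
E
python3 -c 'from h import *;small("pics/n.png")'
```

```text
clock: 14.35
ee_pos: [0.4705, 0.3456, 0.131]
ee_rot: [[-0.999, 0.047, 0.001], [0.047, 0.999, 0.0], [-0.001, 0.0, -1.0]]
wrist_force: [1.3, 0.8, -0.5]
opening: 0.0281
clock: 14.85
ee_pos: [0.461, 0.1543, 0.1292]
ee_rot: [[-0.999, 0.046, 0.0], [0.046, 0.999, -0.0], [-0.0, -0.0, -1.0]]
wrist_force: [0.7, -0.5, -1.2]
opening: 0.028
clock: 15.35
ee_pos: [0.4557, -0.0457, 0.1294]
ee_rot: [[-0.999, 0.047, 0.0], [0.047, 0.999, -0.0], [-0.0, -0.0, -1.0]]
wrist_force: [0.2, -0.5, 0.5]
opening: 0.0279
clock: 15.75
ee_pos: [0.455, -0.0664, 0.1289]
ee_rot: [[-0.999, 0.046, -0.0], [0.046, 0.999, 0.0], [0.0, 0.0, -1.0]]
wrist_force: [0.5, -0.1, -0.1]
opening: 0.0282
ee [ 0.4551 -0.0662  0.1289] [[-0.999, 0.045, -0.0], [0.045, 0.999, 0.0], [0.0, 0.0, -1.0]]
green [106, 166, 265, 6, 1308] xy [ 0.4324 -0.1356] 0.045 x at y=-.067 0.4354
green [115, 204, 38, 6, 168] xy [ 0.4654 -0.2431] 0.05 x at y=-.067 0.4742
green [163, 204, 66, 6, 341] xy [ 0.4677 -0.1815] 0.041 x at y=-.067 0.4724
green [241, 204, 127, 6, 677] xy [ 0.4725 -0.0749] 0.044 x at y=-.067 0.4729
yellow [305, 180, 17, 16, 202] xy [ 0.455  -0.0665] -0.017 x at y=-.067 0.455
held [44, 4, 16, 14, 105] [338.1 232.8] [ 0.4331 -0.0533  0.1529]
held [13, 38, 34, 27, 504] [314.5 275.8] [ 0.4558 -0.0653  0.1529]
held [0, 62, 60, 23, 781] [314.5 302.1] [ 0.4713 -0.066   0.1529]
[167.6 262.2] (148, 233, 51, 47) [ 0.5163 -0.2093  0.034 ]
```

View pics/n.png

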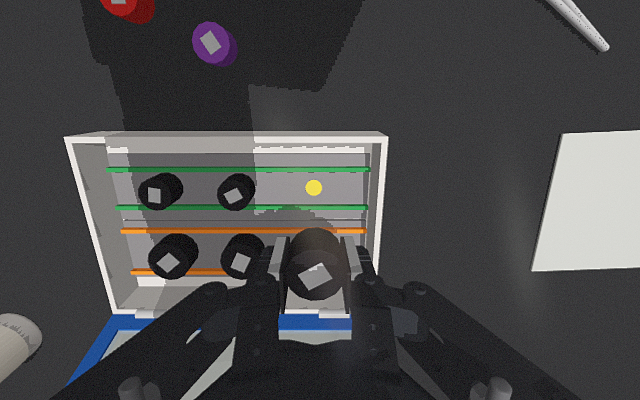

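Wrist view: small mount held (315,274), the green dot ahead at (313,187), all six places as expected. Held mount and dot agree within 1 mm. Descending.

```bash
python3 -m creep '[{"dx":1,"dy":-1,"dz":20,"ax":0,"ay":0,"az":0},{"dx":0,"dy":0,"dz":25,"ax":0,"ay":0,"az":0},{"dx":0,"dy":0,"dz":25,"ax":0,"ay":0,"az":0},{"dx":0,"dy":0,"dz":22,"ax":0,"ay":0,"az":0},{"dx":0,"dy":0,"dz":10,"ax":0,"ay":0,"az":0}]'
python3 -m creep '[{"dx":0,"dy":0,"dz":3,"ax":0,"ay":0,"az":0},{"dx":0,"dy":0,"dz":0,"ax":0,"ay":0,"az":0},{"dx":0,"dy":0,"dz":0,"ax":0,"ay":0,"az":0},{"dx":0,"dy":0,"dz":0,"ax":0,"ay":0,"az":0}]'
python3 -c 'from h import *;small("pics/o.png")'
```

```text
clock: 16.3
ee_pos: [0.4526, -0.0667, 0.025]
ee_rot: [[-0.999, 0.045, -0.003], [0.045, 0.999, 0.001], [0.003, 0.0, -1.0]]
wrist_force: [0.2, -0.1, 0.3]
opening: 0.0283
clock: 16.7
ee_pos: [0.4551, -0.0681, 0.0248]
ee_rot: [[-0.999, 0.047, 0.002], [0.047, 0.999, -0.0], [-0.002, -0.0, -1.0]]
wrist_force: [0.6, 0.2, -0.5]
opening: 0.0279
ee [ 0.4549 -0.0682  0.0247] [[-0.999, 0.047, 0.002], [0.047, 0.999, -0.0], [-0.002, -0.0, -1.0]]
green [0, 205, 407, 11, 3792] xy [ 0.432  -0.1349] 0.044 x at y=-.067 0.4349
green [83, 261, 82, 11, 788] xy [ 0.4671 -0.1854] 0.029 x at y=-.067 0.4704
green [207, 261, 52, 11, 504] xy [ 0.47   -0.1179] -0.001 x at y=-.067 0.4699
green [372, 261, 29, 11, 278] xy [ 0.4739 -0.0233] 0.109 x at y=-.067 0.4691
green [6, 262, 33, 10, 260] xy [ 0.4647 -0.25  ] 0.018 x at y=-.067 0.468
yellow [20, 300, 55, 4, 163] xy [ 0.4955 -0.249 ] 0.045 x at y=-.067 0.5037
held [0, 0, 60, 19, 498] [314.7 229.9] [ 0.4312 -0.0658  0.0487]
held [13, 37, 35, 29, 543] [314.8 275.9] [ 0.4559 -0.0669  0.0487]
held [0, 62, 60, 23, 629] [314.9 300.6] [ 0.4705 -0.0675  0.0487]
[183.2 258.1] (157, 216, 68, 65) [ 0.4518 -0.1374  0.034 ]
[ 53.  257.4] (26, 216, 87, 64) [ 0.4483 -0.2071  0.034 ]
```

```bash
python3 -m creep '[{"dx":0.5,"dy":1,"dz":4,"ax":0,"ay":0,"az":0},{"dx":0,"dy":0,"dz":0,"ax":0,"ay":0,"az":0},{"dx":0,"dy":0,"dz":3,"ax":0,"ay":0,"az":0},{"dx":0,"dy":0,"dz":3,"ax":0,"ay":0,"az":0},{"dx":0,"dy":0,"dz":0,"ax":0,"ay":0,"az":0}]'
python3 -m creep '[{"dx":0,"dy":0,"dz":2.5,"ax":0,"ay":0,"az":0},{"dx":0,"dy":0,"dz":0,"ax":0,"ay":0,"az":0},{"dx":0,"dy":0,"dz":0,"ax":0,"ay":0,"az":0},{"dx":0,"dy":0,"dz":0,"ax":0,"ay":0,"az":0}]'
```

```text
clock: 17.25
ee_pos: [0.4531, -0.067, 0.0133]
ee_rot: [[-0.999, 0.047, -0.001], [0.047, 0.999, 0.0], [0.001, 0.0, -1.0]]
wrist_force: [-0.1, -0.5, -0.0]
opening: 0.0281
clock: 17.65
ee_pos: [0.4537, -0.067, 0.0114]
ee_rot: [[-0.999, 0.047, 0.0], [0.047, 0.999, 0.0], [-0.0, 0.0, -1.0]]
wrist_force: [0.2, 0.2, -0.4]
opening: 0.028
```

```bash
python3 -m creep '[{"dx":0,"dy":0,"dz":1,"ax":0,"ay":0,"az":0},{"dx":0,"dy":0,"dz":0,"ax":0,"ay":0,"az":0},{"dx":0,"dy":0,"dz":0,"ax":0,"ay":0,"az":0}]'
python3 -m creep '[{"dx":0,"dy":0,"dz":0,"ax":0,"ay":0,"az":0},{"dx":0,"dy":0,"dz":0,"ax":0,"ay":0,"az":0},{"dx":0,"dy":0,"dz":0,"ax":0,"ay":0,"az":0},{"dx":0,"dy":0,"dz":0,"ax":0,"ay":0,"az":0}]' 42
python3 -m creep '[{"dx":0,"dy":0,"dz":-10,"ax":0,"ay":0,"az":0},{"dx":0,"dy":0,"dz":-30,"ax":0,"ay":0,"az":0},{"dx":0,"dy":0,"dz":-40,"ax":0,"ay":0,"az":0},{"dx":0,"dy":0,"dz":-40,"ax":0,"ay":0,"az":0},{"dx":0,"dy":0,"dz":0,"ax":0,"ay":0,"az":0}]'
python3 -m creep '[{"dx":0,"dy":0,"dz":0,"ax":0,"ay":0,"az":0},{"dx":0,"dy":0,"dz":0,"ax":0,"ay":0,"az":0},{"dx":0,"dy":0,"dz":0,"ax":0,"ay":0,"az":0}]'
python3 -c 'from h import *
small("pics/p.png")
C=pose("scene");im=get_image("scene")
for n in("lid_edge","case"): print([(np.round(x["centre"]).tolist(),round(x["score"],2)) for x in silhouettes("scene",n)[:2]])
w=cv2.imread("pics/p.png")[90:320,60:420]; s=cv2.resize(im[170:290,205:365][:,:,::-1],None,fx=2.7,fy=2.7,interpolation=cv2.INTER_CUBIC)
s=cv2.resize(s,(432,324));w=cv2.resize(w,None,fx=324/230*.72,fy=324/230*.72)
o=np.zeros((324,800,3),np.uint8);o[:,:432]=s;ww=w[:324,:368];o[:ww.shape[0],432:432+ww.shape[1]]=ww;cv2.imwrite("pics/q.png",o)'
```

```text
clock: 17.95
ee_pos: [0.4536, -0.067, 0.0103]
ee_rot: [[-0.999, 0.047, -0.0], [0.047, 0.999, -0.0], [-0.0, -0.0, -1.0]]
wrist_force: [-0.5, 0.4, -0.2]
opening: 0.0278
clock: 18.35
ee_pos: [0.4537, -0.0671, 0.0104]
ee_rot: [[-0.999, 0.047, 0.0], [0.047, 0.999, -0.0], [-0.0, -0.0, -1.0]]
wrist_force: [0.1, 0.2, -0.3]
opening: 0.042
clock: 18.85
ee_pos: [0.4579, -0.0677, 0.1365]
ee_rot: [[-0.999, 0.047, 0.012], [0.047, 0.999, -0.002], [-0.012, -0.001, -1.0]]
wrist_force: [0.7, -0.6, -0.1]
opening: 0.0423
clock: 19.15
ee_pos: [0.4523, -0.0668, 0.129]
ee_rot: [[-0.999, 0.047, -0.003], [0.047, 0.999, 0.0], [0.003, 0.0, -1.0]]
wrist_force: [0.4, -0.1, 0.3]
opening: 0.0417
ee [ 0.4525 -0.0669  0.129 ] [[-0.999, 0.047, -0.003], [0.047, 0.999, 0.0], [0.003, 0.0, -1.0]]
green [107, 170, 264, 6, 1355] xy [ 0.4321 -0.1406] 0.044 x at y=-.067 0.4353
green [116, 207, 38, 6, 167] xy [ 0.4653 -0.2431] 0.05 x at y=-.067 0.4742
green [164, 207, 66, 6, 338] xy [ 0.4677 -0.1813] 0.041 x at y=-.067 0.4725
green [242, 207, 66, 6, 334] xy [ 0.4712 -0.1064] 0.056 x at y=-.067 0.4734
green [320, 207, 49, 6, 263] xy [ 0.4743 -0.0361] 0.03 x at y=-.067 0.4733
held [0, 7, 60, 78, 2567] [318.5 282.1] [ 0.4569 -0.0639  0.153 ]
held [18, 30, 23, 21, 252] [314.  265.2] [ 0.4472 -0.0657  0.153 ]
[168.8 265.1] (149, 236, 51, 47) [ 0.5163 -0.2092  0.034 ]
[314.5 198.3] (299, 176, 35, 37) [ 0.4547 -0.0659  0.034 ]
[233.7 198.6] (139, 175, 139, 39) [ 0.4517 -0.1375  0.034 ]
[155.1 198.1] (139, 175, 139, 39) [ 0.448  -0.2072  0.034 ]
[([304.0, 223.0], 0.88)]
[([288.0, 231.0], 0.68), ([401.0, 207.0], 0.18)]
```

View pics/q.png

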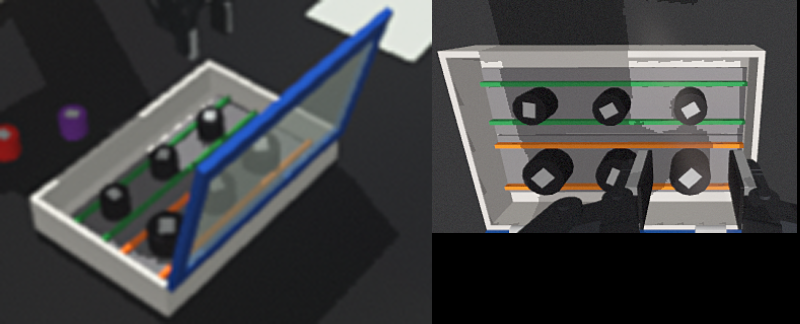

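Both mounts stand in their rows; the scene crop shows three blacks in each row and the lid still open. Faces are within 1 mm of the rows' lines. Next: check the lid angle, then go over the lid with the fingers shut.

```bash
python3 -m creep '[{"dx":0,"dy":-18,"dz":-35,"ax":0,"ay":0,"az":0},{"dx":0,"dy":-18,"dz":-35,"ax":0,"ay":0,"az":0},{"dx":0,"dy":-18,"dz":-35,"ax":0,"ay":0,"az":0},{"dx":0,"dy":-18,"dz":-36,"ax":0,"ay":0,"az":0},{"dx":0,"dy":0,"dz":0,"ax":0,"ay":0,"az":0}]' 0
python3 -m creep '[{"dx":0,"dy":0,"dz":0,"ax":0,"ay":0,"az":0},{"dx":0,"dy":0,"dz":0,"ax":0,"ay":0,"az":0}]'
python3 - <<'E'
from h import *
C=pose("top");im=cv2.imread("pics/b.png")[:,:,::-1];S=pose("scene");si=cv2.imread("pics/a.png")[:,:,::-1]
def blue(i,b):
    m=cv2.inRange(cv2.cvtColor(np.ascontiguousarray(i),cv2.COLOR_RGB2HSV),(100,120,50),(125,255,255));k=np.zeros_like(m);k[b[0]:b[1],b[2]:b[3]]=255
    return cv2.bitwise_and(m,k)
m=blue(im,(135,182,325,455));v,u=np.nonzero(m)
print("top rows at cols",[(c,v[u==c].min(),v[u==c].max()) for c in(360,390,420)])
r=v[u==390].min()
m2=blue(si,(165,280,260,360))
for th in np.arange(1.6,2.01,.05):
    f=lambda y,rr:np.array([.5745-rr*np.cos(th)+.047*(y+.14),y,.042+rr*np.sin(th)])
    print(round(th,2),"top pred row",np.round(proj(C,f(-.16,.186)),1),"scene corners",np.round(proj(S,f(-.01,.186)),0),np.round(proj(S,f(-.27,.186)),0))
v,u=np.nonzero(m2);i=v.argmin();j=u.argmin();k=u.argmax();print("scene blue top",u[i],v[i],"right",u[k],v[k],"left",u[j],v[u==u[j]])
for c in (275,285,300,320,340): print(c,v[u==c].min())
E
```

```text
clock: 19.85
ee_pos: [0.4528, -0.1415, 0.2761]
ee_rot: [[-0.999, 0.049, 0.009], [0.049, 0.999, -0.004], [-0.009, -0.003, -1.0]]
wrist_force: [0.4, -0.4, 0.2]
opening: -0.0001
clock: 20.05
ee_pos: [0.4495, -0.1385, 0.2698]
ee_rot: [[-0.999, 0.047, -0.003], [0.047, 0.999, 0.001], [0.003, 0.001, -1.0]]
wrist_force: [0.1, 0.8, 0.5]
opening: -0.0002
top rows at cols [(360, np.int64(143), np.int64(177)), (390, np.int64(144), np.int64(178)), (420, np.int64(145), np.int64(178))]
1.6 top pred row [400.2 164.9] scene corners [335. 163.] [263. 220.]
1.65 top pred row [400.1 161.1] scene corners [338. 164.] [267. 222.]
1.7 top pred row [399.9 157.3] scene corners [341. 166.] [270. 224.]
1.75 top pred row [399.7 153.6] scene corners [345. 167.] [274. 226.]
1.8 top pred row [399.5 150. ] scene corners [348. 169.] [277. 229.]
1.85 top pred row [399.2 146.5] scene corners [351. 171.] [281. 231.]
1.9 top pred row [398.9 143.1] scene corners [354. 174.] [284. 234.]
1.95 top pred row [398.6 139.8] scene corners [357. 176.] [287. 237.]
2.0 top pred row [398.3 136.7] scene corners [360. 178.] [291. 240.]
scene blue top 349 172 right 350 173 left 267 [273 276]
275 244
285 225
300 212
320 195
340 180
```

Lid at about 1.85 rad; the free edge's outer side is near x 0.63, z 0.22. Going over at z 0.27 to x 0.665.

```bash
python3 -m creep '[{"dx":-30,"dy":0,"dz":0,"ax":0,"ay":0,"az":0},{"dx":-45,"dy":0,"dz":0,"ax":0,"ay":0,"az":0},{"dx":-45,"dy":0,"dz":0,"ax":0,"ay":0,"az":0},{"dx":-45,"dy":0,"dz":0,"ax":0,"ay":0,"az":0},{"dx":-45,"dy":0,"dz":0,"ax":0,"ay":0,"az":0}]'
python3 -m creep '[{"dx":-6,"dy":0,"dz":0,"ax":0,"ay":0,"az":0},{"dx":0,"dy":0,"dz":0,"ax":0,"ay":0,"az":0},{"dx":0,"dy":0,"dz":0,"ax":0,"ay":0,"az":0},{"dx":0,"dy":0,"dz":0,"ax":0,"ay":0,"az":0}]'
```

```text
clock: 20.55
ee_pos: [0.661, -0.1477, 0.269]
ee_rot: [[-0.999, 0.046, -0.003], [0.046, 0.999, 0.001], [0.003, 0.001, -1.0]]
wrist_force: [0.5, 0.2, 1.1]
opening: 0.0001
clock: 20.95
ee_pos: [0.6648, -0.1488, 0.2725]
ee_rot: [[-0.999, 0.047, 0.0], [0.047, 0.999, -0.0], [-0.0, -0.0, -1.0]]
wrist_force: [-0.4, -0.7, 0.3]
opening: 0.0002
```

```bash
python3 -m creep '[{"dx":0,"dy":0,"dz":20,"ax":0,"ay":0,"az":0},{"dx":0,"dy":0,"dz":30,"ax":0,"ay":0,"az":0},{"dx":0,"dy":0,"dz":25,"ax":0,"ay":0,"az":0},{"dx":0,"dy":0,"dz":10,"ax":0,"ay":0,"az":0},{"dx":0,"dy":0,"dz":0,"ax":0,"ay":0,"az":0}]'
python3 -m creep '[{"dx":8,"dy":0,"dz":0,"ax":0,"ay":0,"az":0},{"dx":8,"dy":0,"dz":0,"ax":0,"ay":0,"az":0},{"dx":8,"dy":0,"dz":0,"ax":0,"ay":0,"az":0},{"dx":8,"dy":0,"dz":0,"ax":0,"ay":0,"az":0},{"dx":8,"dy":0,"dz":0,"ax":0,"ay":0,"az":0}]'
python3 -m creep '[{"dx":10,"dy":0,"dz":0,"ax":0,"ay":0,"az":0},{"dx":10,"dy":0,"dz":0,"ax":0,"ay":0,"az":0},{"dx":10,"dy":0,"dz":0,"ax":0,"ay":0,"az":0},{"dx":0,"dy":0,"dz":0,"ax":0,"ay":0,"az":0},{"dx":0,"dy":0,"dz":0,"ax":0,"ay":0,"az":0}]'
```

```text
clock: 21.45
ee_pos: [0.6643, -0.149, 0.186]
ee_rot: [[-0.999, 0.047, -0.002], [0.047, 0.999, 0.0], [0.002, 0.0, -1.0]]
wrist_force: [-0.4, 0.3, 0.5]
opening: -0.0001
clock: 21.95
ee_pos: [0.6268, -0.1474, 0.1882]
ee_rot: [[-0.999, 0.047, 0.004], [0.047, 0.999, -0.001], [-0.004, -0.001, -1.0]]
wrist_force: [2.4, -0.5, 1.2]
opening: -0.0
clock: 22.45
ee_pos: [0.5961, -0.1459, 0.1888]
ee_rot: [[-0.999, 0.047, 0.003], [0.047, 0.999, -0.001], [-0.003, -0.001, -1.0]]
wrist_force: [-0.8, 0.3, 6.3]
opening: 0.0
```

```bash
cat >> h.py <<'E'
def lid():
    S=pose("scene");si=get_image("scene");s=sense()
    m=cv2.inRange(cv2.cvtColor(si,cv2.COLOR_RGB2HSV),(100,120,50),(125,255,255));k=np.zeros_like(m);k[130:300,205:372]=255;m&=k
    n,l,st,c=cv2.connectedComponentsWithStats(m)
    f=lambda th,y,rr:np.array([.5735-rr*np.cos(th)+.047*(y+.14),y,.046+rr*np.sin(th)])
    best=[]
    for th in np.arange(0,2.01,.02):
        q=[proj(S,f(th,y,.180)) for y in np.linspace(-.265,-.02,60)]
        best.append((np.mean([m[int(b+.5),int(a+.5)]>0 for a,b in q]),round(th,2)))
    print("lid score,theta",sorted(best)[::-1][:5],"F",np.round(s["wrist_force"],1),"ee",np.round(s["ee_pos"],4))
E
python3 -c 'from h import *;lid()'
```

```text
lid score,theta [(np.float64(0.6333333333333333), np.float64(1.68)), (np.float64(0.6166666666666667), np.float64(1.7)), (np.float64(0.6166666666666667), np.float64(1.66)), (np.float64(0.6), np.float64(1.64)), (np.float64(0.5833333333333334), np.float64(1.62))] F [-1.5  0.3  7.4] ee [ 0.5962 -0.1459  0.1888]
```

```bash
python3 -m creep '[{"dx":0,"dy":0,"dz":-6,"ax":0,"ay":0,"az":0},{"dx":0,"dy":0,"dz":-6,"ax":0,"ay":0,"az":0},{"dx":0,"dy":0,"dz":0,"ax":0,"ay":0,"az":0},{"dx":0,"dy":0,"dz":0,"ax":0,"ay":0,"az":0}]'
python3 -m creep '[{"dx":6,"dy":0,"dz":0,"ax":0,"ay":0,"az":0},{"dx":6,"dy":0,"dz":0,"ax":0,"ay":0,"az":0},{"dx":0,"dy":0,"dz":0,"ax":0,"ay":0,"az":0},{"dx":0,"dy":0,"dz":0,"ax":0,"ay":0,"az":0}]'
python3 -c 'from h import *;lid()'
```

```text
clock: 22.9
ee_pos: [0.596, -0.1458, 0.1984]
ee_rot: [[-0.999, 0.047, -0.0], [0.047, 0.999, -0.0], [0.0, -0.0, -1.0]]
wrist_force: [-0.1, -0.6, 0.5]
opening: 0.0001
clock: 23.3
ee_pos: [0.5833, -0.1452, 0.1981]
ee_rot: [[-0.999, 0.047, -0.001], [0.047, 0.999, 0.0], [0.001, 0.0, -1.0]]
wrist_force: [-0.4, -0.1, -0.2]
opening: 0.0
lid score,theta [(np.float64(0.7333333333333333), np.float64(1.64)), (np.float64(0.7333333333333333), np.float64(1.62)), (np.float64(0.6833333333333333), np.float64(1.6)), (np.float64(0.6666666666666666), np.float64(1.58)), (np.float64(0.6666666666666666), np.float64(1.56))] F [ 0.5 -0.5  0.4] ee [ 0.5835 -0.1452  0.198 ]
```

```bash
python3 -m creep '[{"dx":11,"dy":0,"dz":-2,"ax":0,"ay":0,"az":0},{"dx":11,"dy":0,"dz":-1,"ax":0,"ay":0,"az":0},{"dx":10,"dy":0,"dz":2,"ax":0,"ay":0,"az":0},{"dx":10,"dy":0,"dz":2,"ax":0,"ay":0,"az":0},{"dx":10,"dy":0,"dz":3,"ax":0,"ay":0,"az":0}]'
python3 -m creep '[{"dx":0,"dy":0,"dz":0,"ax":0,"ay":0,"az":0},{"dx":0,"dy":0,"dz":0,"ax":0,"ay":0,"az":0}]'
python3 -c 'from h import *;lid()'
```

```text
clock: 23.85
ee_pos: [0.5325, -0.1428, 0.1946]
ee_rot: [[-0.999, 0.047, 0.002], [0.047, 0.999, -0.0], [-0.002, -0.0, -1.0]]
wrist_force: [2.3, 0.3, 0.3]
opening: -0.0001
clock: 24.05
ee_pos: [0.5321, -0.1428, 0.1943]
ee_rot: [[-0.999, 0.047, -0.0], [0.047, 0.999, 0.0], [0.0, 0.0, -1.0]]
wrist_force: [0.2, -1.1, 0.1]
opening: -0.0
lid score,theta [(np.float64(0.7666666666666667), np.float64(1.32)), (np.float64(0.75), np.float64(1.38)), (np.float64(0.75), np.float64(1.36)), (np.float64(0.75), np.float64(1.34)), (np.float64(0.75), np.float64(1.3))] F [ 0.7 -1.1 -0.3] ee [ 0.5324 -0.1428  0.1943]
```

```bash
python3 -m creep '[{"dx":10,"dy":0,"dz":4,"ax":0,"ay":0,"az":0},{"dx":10,"dy":0,"dz":4,"ax":0,"ay":0,"az":0},{"dx":10,"dy":0,"dz":5,"ax":0,"ay":0,"az":0},{"dx":9,"dy":0,"dz":6,"ax":0,"ay":0,"az":0},{"dx":9,"dy":0,"dz":6,"ax":0,"ay":0,"az":0}]'
python3 -m creep '[{"dx":9,"dy":0,"dz":7,"ax":0,"ay":0,"az":0},{"dx":0,"dy":0,"dz":0,"ax":0,"ay":0,"az":0},{"dx":0,"dy":0,"dz":0,"ax":0,"ay":0,"az":0}]'
python3 -c 'from h import *;lid()'
```

```text
clock: 24.6
ee_pos: [0.4851, -0.1407, 0.1696]
ee_rot: [[-0.999, 0.047, 0.002], [0.047, 0.999, -0.0], [-0.002, -0.0, -1.0]]
wrist_force: [0.9, 0.4, -0.9]
opening: -0.0001
clock: 24.9
ee_pos: [0.4756, -0.1402, 0.1624]
ee_rot: [[-0.999, 0.047, -0.0], [0.047, 0.999, -0.0], [0.0, -0.0, -1.0]]
wrist_force: [-0.6, 0.3, -0.1]
opening: -0.0005
lid score,theta [(np.float64(0.75), np.float64(1.08)), (np.float64(0.75), np.float64(1.04)), (np.float64(0.7333333333333333), np.float64(1.1)), (np.float64(0.7333333333333333), np.float64(1.06)), (np.float64(0.7333333333333333), np.float64(1.02))] F [ 0.3  0.5 -1.1] ee [ 0.4759 -0.1402  0.1626]
```

Run:
```python
from h import *
from scipy.optimize import minimize
C=pose("top");S=pose("scene")
def mask(i,b):
    m=cv2.inRange(cv2.cvtColor(np.ascontiguousarray(i),cv2.COLOR_RGB2HSV),(100,120,50),(125,255,255));k=np.zeros_like(m);k[b[0]:b[1],b[2]:b[3]]=255;return m&k
y0,y1=-.27,-.01
def fr(cp,th,hx=.5735):
    f=lambda y,r,t:np.array([hx+.047*(y+.14)-r*np.cos(th)+t*np.sin(th),y,.042+r*np.sin(th)+t*np.cos(th)])
    o=np.zeros((400,640),np.uint8)
    for t in(0,.004,.008):
        P=lambda a,b,c,d:np.round([proj(cp,f(y,r,t)) for y,r in((a,c),(b,c),(b,d),(a,d))]).astype(np.int32)
        for q in (P(y0,y1,.172,.186),P(y0,y1,0,.012),P(y0,y0+.012,0,.186),P(y1-.012,y1,0,.186)):cv2.fillPoly(o,[q],1)
    return o
def fit(cp,im,b):
    m=mask(im,b)>0;R=[]
    for th in np.arange(0,2.0,.03):
        o=fr(cp,th)>0;R.append(((o&m).sum()/(o|m).sum(),round(th,2)))
    return sorted(R)[::-1][:3]
A=cv2.imread("pics/a.png")[:,:,::-1];B=cv2.imread("pics/b.png")[:,:,::-1]
bt=(120,250,320,460);bs=(130,300,205,372)
print("start",fit(C,B,bt),fit(S,A,bs))
t=get_image("top");s=get_image("scene");cv2.imwrite("pics/t.png",t[:,:,::-1]);cv2.imwrite("pics/s.png",s[:,:,::-1])
print("now",fit(C,t,bt),fit(S,s,bs),mask(t,bt).sum()/255,mask(s,bs).sum()/255)
a=cv2.resize(s[130:290,190:390][:,:,::-1],(400,320));b=cv2.resize(t[110:260,310:460][:,:,::-1],(320,320))
cv2.imwrite("pics/u.png",np.hstack([a,b]))
```

```text
start [(np.float64(0.7296528173022196), np.float64(1.83)), (np.float64(0.5951882845188284), np.float64(1.86)), (np.float64(0.5777777777777777), np.float64(1.8))] [(np.float64(0.6679197994987469), np.float64(1.83)), (np.float64(0.5120218579234973), np.float64(1.8)), (np.float64(0.4938344098649442), np.float64(1.86))]
now [(np.float64(0.3888888888888889), np.float64(0.84)), (np.float64(0.38798102266736956), np.float64(0.81)), (np.float64(0.34017595307917886), np.float64(0.78))] [(np.float64(0.7319034852546917), np.float64(0.81)), (np.float64(0.7235268054940186), np.float64(0.84)), (np.float64(0.7208278291501541), np.float64(0.78))] 860.0 1866.0
```

The whole-frame fit gives 1.83 at the start in both views and about 0.82 now, as planned; my quick edge score was off. Continuing the arc.

```bash
python3 -m creep '[{"dx":11,"dy":0,"dz":11,"ax":0,"ay":0,"az":0},{"dx":11,"dy":0,"dz":12,"ax":0,"ay":0,"az":0},{"dx":9,"dy":0,"dz":13,"ax":0,"ay":0,"az":0},{"dx":8,"dy":0,"dz":14,"ax":0,"ay":0,"az":0},{"dx":0,"dy":0,"dz":0,"ax":0,"ay":0,"az":0}]'
python3 -m creep '[{"dx":6,"dy":0,"dz":15,"ax":0,"ay":0,"az":0},{"dx":5,"dy":0,"dz":15,"ax":0,"ay":0,"az":0},{"dx":3,"dy":0,"dz":10,"ax":0,"ay":0,"az":0},{"dx":1,"dy":0,"dz":8,"ax":0,"ay":0,"az":0},{"dx":0,"dy":0,"dz":0,"ax":0,"ay":0,"az":0}]'
python3 -m creep '[{"dx":0,"dy":0,"dz":0,"ax":0,"ay":0,"az":0},{"dx":0,"dy":0,"dz":0,"ax":0,"ay":0,"az":0}]'
```

```text
clock: 25.55
ee_pos: [0.4346, -0.1379, 0.1111]
ee_rot: [[-0.999, 0.047, -0.003], [0.047, 0.999, 0.001], [0.003, 0.001, -1.0]]
wrist_force: [0.0, -0.3, -0.5]
opening: 0.0001
clock: 26.05
ee_pos: [0.4208, -0.1374, 0.0636]
ee_rot: [[-0.999, 0.047, -0.002], [0.047, 0.999, 0.001], [0.002, 0.001, -1.0]]
wrist_force: [-0.3, -0.7, 0.5]
opening: 0.0001
clock: 26.25
ee_pos: [0.4218, -0.1377, 0.0648]
ee_rot: [[-0.999, 0.047, 0.001], [0.047, 0.999, -0.0], [-0.001, -0.0, -1.0]]
wrist_force: [-0.1, 0.2, -0.1]
opening: 0.0002
```

Press the last 15 mm in small steps, watching the force.

```bash
python3 -m creep '[{"dx":0,"dy":0,"dz":4,"ax":0,"ay":0,"az":0},{"dx":0,"dy":0,"dz":4,"ax":0,"ay":0,"az":0},{"dx":0,"dy":0,"dz":3,"ax":0,"ay":0,"az":0},{"dx":0,"dy":0,"dz":0,"ax":0,"ay":0,"az":0},{"dx":0,"dy":0,"dz":0,"ax":0,"ay":0,"az":0}]'
python3 -m creep '[{"dx":0,"dy":0,"dz":2,"ax":0,"ay":0,"az":0},{"dx":0,"dy":0,"dz":2,"ax":0,"ay":0,"az":0},{"dx":0,"dy":0,"dz":0,"ax":0,"ay":0,"az":0},{"dx":0,"dy":0,"dz":0,"ax":0,"ay":0,"az":0}]'
```

```text
clock: 26.75
ee_pos: [0.421, -0.1374, 0.0531]
ee_rot: [[-0.999, 0.047, -0.001], [0.047, 0.999, 0.0], [0.001, 0.0, -1.0]]
wrist_force: [0.7, 0.1, -0.2]
opening: -0.0001
clock: 27.15
ee_pos: [0.4213, -0.1376, 0.05]
ee_rot: [[-0.999, 0.047, 0.0], [0.047, 0.999, -0.0], [-0.0, -0.0, -1.0]]
wrist_force: [-2.1, 0.7, 6.4]
opening: 0.0002
```

```bash
python3 -m creep '[{"dx":0,"dy":0,"dz":1,"ax":0,"ay":0,"az":0},{"dx":0,"dy":0,"dz":0,"ax":0,"ay":0,"az":0},{"dx":0,"dy":0,"dz":0,"ax":0,"ay":0,"az":0}]'
python3 -m creep '[{"dx":0,"dy":0,"dz":-5,"ax":0,"ay":0,"az":0},{"dx":0,"dy":0,"dz":-20,"ax":0,"ay":0,"az":0},{"dx":0,"dy":0,"dz":-40,"ax":0,"ay":0,"az":0},{"dx":0,"dy":0,"dz":-40,"ax":0,"ay":0,"az":0},{"dx":0,"dy":0,"dz":-40,"ax":0,"ay":0,"az":0}]'
python3 -m creep '[{"dx":20,"dy":30,"dz":0,"ax":0,"ay":0,"az":0},{"dx":20,"dy":40,"dz":0,"ax":0,"ay":0,"az":0},{"dx":20,"dy":40,"dz":0,"ax":0,"ay":0,"az":0},{"dx":10,"dy":40,"dz":0,"ax":0,"ay":0,"az":0},{"dx":0,"dy":30,"dz":0,"ax":0,"ay":0,"az":0}]'
python3 -m creep '[{"dx":0,"dy":0,"dz":0,"ax":0,"ay":0,"az":0},{"dx":0,"dy":0,"dz":0,"ax":0,"ay":0,"az":0},{"dx":0,"dy":0,"dz":0,"ax":0,"ay":0,"az":0}]'
python3 - <<'E'
from h import *
t=get_image("top");s=get_image("scene")
C=pose("top");S=pose("scene")
f=lambda th:np.array([.5735-.182*np.cos(th),-.14,.046+.182*np.sin(th)])
m=cv2.inRange(cv2.cvtColor(s,cv2.COLOR_RGB2HSV),(100,120,50),(125,255,255))
for th in(0,.05,.1,.2):print(th,np.round(proj(S,f(th)),1),np.round(proj(C,f(th)),1))
p=proj(S,f(0));print("blue rows near",[ (c,np.nonzero(m[190:290,c])[0]+190) for c in (int(p[0]),)])
a=cv2.resize(s[150:290,190:390][:,:,::-1],(460,322),interpolation=cv2.INTER_CUBIC);b=cv2.resize(t[130:260,320:450][:,:,::-1],(322,322),interpolation=cv2.INTER_CUBIC)
cv2.imwrite("pics/z.png",np.hstack([a,b]))
E
```

```text
clock: 27.45
ee_pos: [0.4213, -0.1376, 0.0498]
ee_rot: [[-0.999, 0.047, 0.001], [0.047, 0.999, -0.0], [-0.001, -0.0, -1.0]]
wrist_force: [-4.7, 1.2, 14.8]
opening: 0.0
clock: 27.95
ee_pos: [0.4209, -0.1375, 0.1946]
ee_rot: [[-0.999, 0.047, -0.001], [0.047, 0.999, 0.0], [0.001, 0.0, -1.0]]
wrist_force: [1.8, 0.1, -0.6]
opening: -0.0002
clock: 28.45
ee_pos: [0.3581, 0.0471, 0.1933]
ee_rot: [[-0.999, 0.046, -0.0], [0.046, 0.999, 0.0], [0.0, 0.0, -1.0]]
wrist_force: [0.6, -0.2, 0.5]
opening: 0.0002
clock: 28.75
ee_pos: [0.3598, 0.0449, 0.1932]
ee_rot: [[-0.999, 0.048, -0.0], [0.048, 0.999, -0.0], [0.0, -0.0, -1.0]]
wrist_force: [0.4, 0.8, 0.9]
opening: 0.0
0 [247.4 214.3] [383.9 246.1]
0.05 [247.1 211.9] [384.3 245.9]
0.1 [247.  209.5] [384.8 245.6]
0.2 [247.2 205. ] [385.6 244.4]
blue rows near [(247, array([212, 213, 214, 215, 216, 217, 218, 219, 220, 221, 257, 258, 259,
       260, 261, 262, 263]))]
```

View pics/z.png

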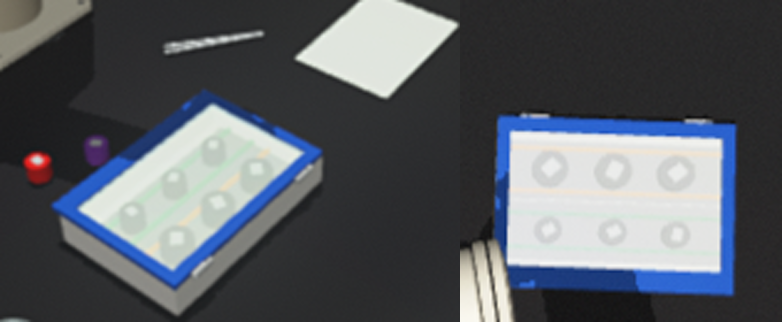

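The lid lies flat on the rim, all six mounts stand in rows under the pane, and the mat is empty. Contact came at z 0.050, exactly the shut lid's top, with 15 N pressed. The robot is clear, so I hand in.

```bash
python3 -c 'from cell import job_done;print(job_done())'
```

```text
the job is handed in; nothing more can be done
None
```

Both mounts are filed, the lid is shut, and I handed the job in at about 29 s of the 72 s allowed. The hand-in gave no verdict.

**Mounts:** The 40 mm mount stands in the middle place of the orange row. The 30 mm mount stands in the +y end place of the green row. After release, both polished faces were within about 1 mm of where they should be, in line with the filed mounts.

**Lid:** I pushed it over from behind with shut fingers, about 1 rad/s at most as commanded. At the end I pressed it with about 15 N, and contact came at z = 0.050 m, the height of the shut lid's top. The last scene and top pictures show it flat on the rim, with all six mounts upright under the pane and the robot clear.

**Checks that failed or disagreed:**
- **Lid angle:** my quick estimate read 1.05 rad midway. A fit of the whole lid frame gave 0.82, which matched the finger position, so I used that.
- **Top camera:** it read x about 2–3 mm larger than the wrist camera for both the mounts and their places, so only relative wrist measurements were used.
- **Upward force:** about 7 N appeared once as the lid edge rose, and went after I raised the tool 12 mm.
- **Bystanders:** I did not measure the beaker, bottle, jar and mouse again at the end. The planned path kept well away from them.

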